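# Pack pump cores from a tilt bin into a transport box

## Robot

A 7-joint arm with a two-finger parallel gripper is mounted at the origin on a cart in front of the work surface, level with it; the furniture and walls round the work are solid. World frame = base frame: x ahead of the robot, y to its left, z up, the work surface at z = 0. Lengths are in m, angles in degrees, forces in N, time in s.
With the tool pointing down it reaches from about 0.35 to 0.9 m from the base axis. Payload 8.1 kg.
Tool frame: the origin (TCP) lies at the very end of the fingers, on their centre line; the grasp point (between the pads) lies 19 mm behind it (robot.grip_point_offset is the distance from the TCP to the grasp point, in m); z points along the fingers, y is the line along which they close (so a half turn about z gives the same grasp; the last joint's range is limited). The gripper opens to 85 mm and grips with 20 to 120 N. Pads are 22 mm wide; open, the fingers measure 114 mm over their backs; the gripper's body (76 mm by 85 mm) begins 54 mm behind the grasp point. The pads swing forward as they close: fully open they stand 13 mm farther back than shut.
Start: joints at [57.548, 24.895, 1.432, 90.138, -0.665, 64.973, -4.303], TCP at [0.28, -0.559, 0.231] pointing down, gripper open.
Joint ranges: [-149.89, 149.89], [-25.12, 119.58], [-72.63, 75.52], [4.76, 147.25], [-75.54, 255.54], [6.69, 114.76], [-157.13, 157.13]. Speed limits (degrees/s): [127.2, 127.2, 172.46, 172.46, 180, 180, 180].

## Interface

Orientations are given as a 3x3 rotation matrix whose columns are the frame's x, y, z axes.
In Python, from bench import robot gives the robot as it stands.
- The arm moves only by the tool drive_tool, never from a script. Its argument "deltas" is a list of rows, each an object with "travel": the shift along the world's x, y, z each as a share of 4 cm, from -1 to 1, a list of three; "twist": the turn, a rotation vector about the world's x, y, z each as a share of 6 degrees, from -1 to 1, a list of three. In form: [{"travel": [tx, ty, tz], "twist": [wx, wy, wz]}, ...]. A call has 1 to 5 rows; each row shifts and turns the commanded pose from where the row before left it; what a row does not reach is not made up. A row lasts 1/8 s, in which the tool goes at most 62.5 mm and 10.7 degrees, less where a joint would pass 70% of its speed; a pose out of reach is approached as far as the arm can. A call with a number of a shift or a turn outside -1 to 1 is refused whole. A call with a gripper value outside its range is refused whole. "grip" is the gripper command: -1 is fully open, 1 is shut, values between are in proportion, set as the call begins (left out, the last holds). The fingers move at their own pace and stop on an object; "force" is the grip in N (left out, the last holds). Time passes only in rows, so rows that do not move let the fingers close. It gives the time, the measured TCP pose, the force, the opening and the grip force at its end, in the units of the state.
- robot.get_obs(): the state, without advancing time (a new reading comes with each control period).
- robot.camera(name): name is "scene" or "top" or "wrist"; returns the picture (420x560x3 uint8, red, green, blue); there is no depth.
- robot.camera_info(name): a dict with "vertical_fov" (degrees; the focal length in pixels is half the picture's height over the tangent of half this angle, whatever the lens; pixels are square), "cx", "cy" (the principal point, pixels), "k1" (the pictures are not rectified: a ray, as slopes to the right and down, at radius r is drawn at 1 + k1 r^2 times it, then the intrinsics apply), "xyz" and "attitude" of the camera in the world; the wrist camera has in their place "T_tool_cam" (4x4, takes a point from camera to tool coordinates, whose origin is the TCP and whose axes are the flange's). Camera axes: x right, y down, z forward; pixel columns grow to the right and rows downward; lengths in m; the calibration is good to about 2 mm. A picture is of the moment at which its call begins: read the wrist's pose just before it. camera_info takes no time and is no camera call.
- robot.job_done(): hands the job in; it is judged then, once.
The state is a dict: "time_s": time; "qpos": joint angles; "qvel": joint speeds; "joint_torque": joint torques, N m; "ee_pos": TCP position; "eef_rot": TCP orientation; "ft_force": force on the tool from outside, world axes, zero at the start; "torque": the same for the moment, N m; "grip_width": opening from 0.0 (shut) to 1.0 (fully open); "grasp_force": force on a finger pad.
Only numpy, scipy, OpenCV 4.12 (cv2) and the standard library are available. Lean on these libraries where they do the work, as an engineer would, in place of code of your own. Each camera call takes 0.05 s, during which the arm holds its last target. There are 200 camera calls.

## Task

Swing the tilt bin all the way forward out of its rack, take every pump core out at its mouth and lay them all flat in the open transport box, which stays on the red pad. Then swing the empty bin fully back into the rack, shut the box's lid and press its two catches fully home. Do not disturb the glue bottle, the tape roll and the standing pump nearby.

Things in the scene. Friction and masses are not known exactly. Their poses are not given: they have to be found in the camera images.
- bin (a joint): Hinge of the grey tilt bin: 0 = swung shut (upright in its rack), 1.35 rad = fully forward at its stop; grows as the bin's top comes forward and down. Over centre at about 0.4 rad: left alone it falls shut below that and open above it, slowly (damped).
- rack: Fixed painted steel rack with the tilt bin. Origin on the bench under the middle of the hinge line, x to its back, y along the hinge line, z up. Roof plate from x = 12 mm backwards, z = 236 to 242 mm: cores come out only with the bin swung forward. Side plates at y = +/-142 mm from x = -5 mm backwards. Back at x = 81 mm.
- bin_hinge (a point): Middle of the hinge line, rack z = 90 mm; axes turn with the bin (bin shut: as the rack's). In it: front panel inner face x = 0, 4 mm thick, 154 mm high, 266 wide; floor top z = 4 mm; back wall x = 58 to 62, 36 mm high; sides at y = +/-129, 58 mm deep up to z = 50, 26 deep above; ribs 36 mm high on the floor leave four wells 38 mm wide at y = -87, -29, 29, 87.
- bin_handle (a point): Centre of the bin's handle, a bare steel cylinder, diameter 18 mm, 36 mm long along the hinge direction, held on a stem at its middle, 25 mm in front of the panel and 165 mm above the hinge line (bin shut). It can be pinched on its two flat ends from above; it then pivots between the fingers as the bin swings.
- core0: Pump core 30 x 43 x 116 mm, 0.11 kg (x 0.7 to 1.4), black with a white cylinder; None if absent. Origin at its foot, z along it to the head, x across its 30 mm. Stands in a well of the bin, x along the hinge line, +y side to the front panel; with the bin open it lies on the panel, head to the mouth. From z = 75 to 100 mm it is a 25 mm round barrel at x = 1, y = 4 mm, good to grip across x.
- core0_mid (a point): Point half way along this core's length (z = 58 mm on the core's axis), axes as the core's.
- core1: Pump core 30 x 43 x 116 mm, 0.11 kg (x 0.7 to 1.4), black with a white cylinder; None if absent. Origin at its foot, z along it to the head, x across its 30 mm. Stands in a well of the bin, x along the hinge line, +y side to the front panel; with the bin open it lies on the panel, head to the mouth. From z = 75 to 100 mm it is a 25 mm round barrel at x = 1, y = 4 mm, good to grip across x.
- core1_mid (a point): Point half way along this core's length (z = 58 mm on the core's axis), axes as the core's.
- core2: Pump core 30 x 43 x 116 mm, 0.11 kg (x 0.7 to 1.4), black with a white cylinder; None if absent. Origin at its foot, z along it to the head, x across its 30 mm. Stands in a well of the bin, x along the hinge line, +y side to the front panel; with the bin open it lies on the panel, head to the mouth. From z = 75 to 100 mm it is a 25 mm round barrel at x = 1, y = 4 mm, good to grip across x.
- core2_mid (a point): Point half way along this core's length (z = 58 mm on the core's axis), axes as the core's.
- core3: Pump core 30 x 43 x 116 mm, 0.11 kg (x 0.7 to 1.4), black with a white cylinder; None if absent. Origin at its foot, z along it to the head, x across its 30 mm. Stands in a well of the bin, x along the hinge line, +y side to the front panel; with the bin open it lies on the panel, head to the mouth. From z = 75 to 100 mm it is a 25 mm round barrel at x = 1, y = 4 mm, good to grip across x.
- core3_mid (a point): Point half way along this core's length (z = 58 mm on the core's axis), axes as the core's.
- box: The loose aluminium transport box on the red pad (pad top at z = 64 mm; the pad is level and reaches over x 0.25 to 0.56, y -0.25 to 0.24), 2 kg. Origin under its centre; outside 143 (x) x 248 (y), rim at z = 65 mm, inner floor at z = 10 mm (it stands on a 6 mm plinth), walls 4 mm. Its lid hinges on the +x side (away from the robot). It holds four cores lying side by side along x.
- lid (a joint): Lid of the box: 0 = shut flat on the rim, grows as it opens, to 1.95 rad at the stop. The hinge is stiff (0.4 N m): the lid stays where it is left and must be pushed all the way down.
- lid_hinge (a point): Middle of the lid's hinge line: x = 75.5, y = 0, z = 69 mm in the box's frame. Its frame turns with the lid: the lid plate, 6 mm thick and 252 mm wide in y, runs from here to x = -154 mm.
- lid_front (a point): Point on the lid's outer face (the upper one when shut), 108 mm from the hinge line, midway between the two catches.
- catch0 (a joint): The press catch on the front half of the lid, +y side: a black round stud. 0 = up, 0.006 m = pressed fully home; it needs about 5 N and stays where it is pressed.
- catch0_top (a point): Top centre of that stud: 24 mm in diameter, 8 mm proud of the lid when up and 2 mm when home, z axis outward from the lid's outer face; 70 mm to that side of lid_front.
- catch1 (a joint): The press catch on the front half of the lid, -y side: a black round stud. 0 = up, 0.006 m = pressed fully home; it needs about 5 N and stays where it is pressed.
- catch1_top (a point): Top centre of that stud: 24 mm in diameter, 8 mm proud of the lid when up and 2 mm when home, z axis outward from the lid's outer face; 70 mm to that side of lid_front.
- glue: Bystander: white dropper bottle with a red nozzle, 38 x 38 x 116 mm, origin at its foot's centre. Leave alone.
- tape: Bystander: roll of amber tape, 73 mm across, 81 mm tall, origin at its foot's centre. Leave alone.
- pump: Bystander: finished black hand pump standing upright, 46 x 46 x 155 mm, origin at its foot's centre. Leave alone.

How it is judged:
By the outcome, as a careful person would: the job done as asked, in the order asked, and still so for the second after the job is handed in, with the robot touching nothing.
Of core0, core1, core2, core3 only 2 to 4 are there at a start; the rules pass over those that are not, and their reading is None.
At some moment in a run one of box may be knocked a few centimetres aside while the robot is not near it.
Once in a run the grip may slacken for a moment while it holds something.
It also fails if it takes over 210 s, if anything falls off the work surface, if the arm or the gripper's body presses on something with over 40 N, if the wrist force passes 120 N, or if a joint passes its speed limit or range.

## Working session

There is one attempt and no reset: what is moved stays moved. The work goes in short steps, Python scripts to look and compute and a tool call to move; the robot and the scene stay as the last step left them, time stands still between calls to the robot, and variables do not carry over. Pictures are saved under pics/ and viewed, at most 14 in all, crops included, and the job is handed in when it is done.

Besides the shell and the picture viewer there is one more tool, called after "Call:" by a JSON object that holds its "name" and its "arguments", one argument or row to a line. drive_tool: Moves the arm, as the interface text tells. Shift numbers are shares of 4 cm and turn numbers shares of 6 degrees, none past 1 either way. Its arguments: {"type":"object","properties":{"deltas":{"type":"array","items":{"type":"object","properties":{"travel":{"type":"array","items":{"type":"number","minimum":-1,"maximum":1}},"twist":{"type":"array","items":{"type":"number","minimum":-1,"maximum":1}}}}},"grip":{"type":"number"},"force":{"type":"number"}},"required":["deltas"]}

```bash
ls; mkdir -p pics; cat > h.py <<'E'
import numpy as np, cv2
from bench import robot
def grab(name,save=None):
    o=robot.get_obs(); im=robot.camera(name)
    if save: cv2.imwrite('pics/'+save+'.png',im[:,:,::-1])
    return im,o
def campose(name,o=None):
    i=robot.camera_info(name)
    if name=='wrist':
        T=np.array(i['T_tool_cam']); R=np.array(o['eef_rot']); p=np.array(o['ee_pos'])
        return i,R@T[:3,:3],R@T[:3,3]+p
    return i,np.array(i['attitude']),np.array(i['xyz'])
def K(i):
    f=210/np.tan(np.radians(i['vertical_fov'])/2)
    return np.array([[f,0,i['cx']],[0,f,i['cy']],[0,0,1.]]),np.array([i['k1'],0,0,0,0.])
def ray(name,uv,o=None):
    i,R,p=campose(name,o); k,d=K(i)
    s=cv2.undistortPoints(np.array(uv,float).reshape(-1,1,2),k,d).reshape(-1,2)
    return p,(R@np.c_[s,np.ones(len(s))].T).T
def onz(name,uv,z,o=None):
    p,r=ray(name,uv,o); return p+r*((z-p[2])/r[:,2])[:,None]
def proj(name,X,o=None):
    i,R,p=campose(name,o); k,d=K(i)
    c=(np.atleast_2d(X)-p)@R
    return cv2.projectPoints(c,np.zeros(3),np.zeros(3),k,d)[0].reshape(-1,2)
E
python3 - <<'E'
from h import *
for n in ['scene','top','wrist']:
    im,o=grab(n,n+'0'); print(n,robot.camera_info(n))
print(o)
E
```

```text
pics
scene {'vertical_fov': 50.75530149985243, 'cx': 282.873178879085, 'cy': 209.97945732872935, 'k1': 0.03902445870177123, 'xyz': array([0.05619341, 0.91952536, 1.19527576]), 'attitude': array([[-0.86973407, -0.34310922,  0.35473753],
       [-0.49347876,  0.61397862, -0.61604299],
       [-0.00643123, -0.71084901, -0.70331523]])}
top {'vertical_fov': 53.028505204769615, 'cx': 267.285459771852, 'cy': 209.8961689173757, 'k1': -0.1097470878754631, 'xyz': array([0.39949975, 0.03602097, 1.60351071]), 'attitude': array([[-0.02817214, -0.99398263,  0.10585304],
       [-0.99959737,  0.0276553 , -0.00634756],
       [ 0.00338196, -0.10598924, -0.99436153]])}
wrist {'vertical_fov': 66.32650857723556, 'cx': 282.6266645229171, 'cy': 208.5406309906557, 'k1': -0.07147691518427847, 'T_tool_cam': array([[ 8.16287775e-04, -9.48024490e-01, -3.18196322e-01,
         8.26935355e-02],
       [ 9.99999415e-01,  9.99794526e-04, -4.13400121e-04,
        -6.71287947e-04],
       [ 7.10044380e-04, -3.18195798e-01,  9.48024752e-01,
        -1.42681460e-01],
       [ 0.00000000e+00,  0.00000000e+00,  0.00000
[... 155 characters left out ...]
.30324013]), 'qvel': array([-0.00856589, -0.14642181,  0.07619101, -0.04137114, -0.04737827,
        0.0689934 , -0.13456105]), 'joint_torque': array([ 3.97328185e-03, -6.71760249e+01,  1.02881413e+00, -3.16901350e+01,
        1.59297371e-02,  7.20589596e-03, -2.77882191e-05]), 'ee_pos': array([ 0.27935546, -0.55862134,  0.23062847]), 'eef_rot': array([[ 8.94397727e-01,  4.47271951e-01, -7.12495309e-04],
       [ 4.47272502e-01, -8.94396996e-01,  1.15030033e-03],
       [-1.22756592e-04, -1.34750556e-03, -9.99999085e-01]]), 'ft_force': array([-0.45314284, -0.20730296,  0.10286034]), 'torque': array([ 0.00919701,  0.05388683, -0.00713251]), 'grasp_force': 0.0, 'grip_width': 0.998892124715213}
```

View pics/scene0.png

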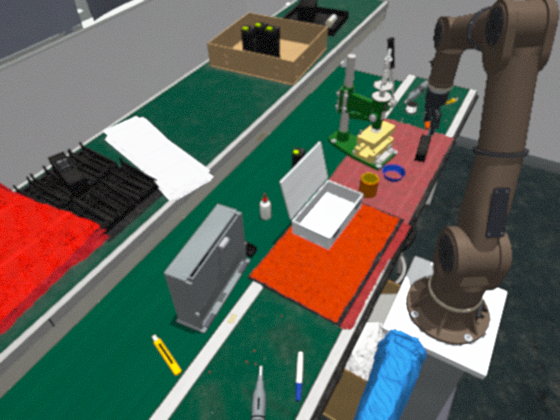

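View pics/top0.png

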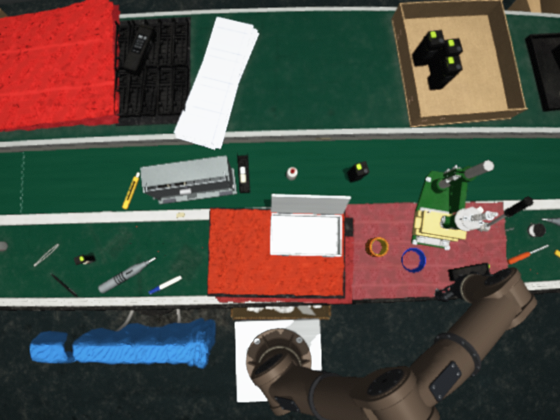

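The scene view shows the rack at about (210,265), the box with its lid open at (325,210) and the glue at (265,207). The top view shows the rack at (188,178), the box at (308,235), the pump at (358,172), the glue at (292,172) and the tape at (378,246).

```bash
python3 - <<'E'
import cv2,numpy as np
t=cv2.imread('pics/top0.png'); s=cv2.imread('pics/scene0.png')
a=cv2.resize(t[145:265,125:265],(0,0),fx=2.85,fy=2.85,interpolation=2)
b=cv2.resize(t[145:265,225:365],(0,0),fx=2.85,fy=2.85,interpolation=2)
c=cv2.resize(s[195:345,155:285],(0,0),fx=2,fy=1.7333,interpolation=2)
c=cv2.resize(s[195:335,155:295],(400,257*400//257)[:2],interpolation=2)
d=cv2.resize(s[135:260,255:380],(400,258),interpolation=2)
c=cv2.resize(s[200:335,155:255],(342,258)) if 0 else cv2.resize(s[200:335,105:314],(400,258),interpolation=2)
o=np.zeros((600,800,3),np.uint8); o[:342,:399]=a; o[:342,400:799]=b; o[342:,:400]=c; o[342:,400:]=cv2.resize(s[140:260,250:436],(400,258),interpolation=2)
cv2.imwrite('pics/crops0.png',o)
E
```

```text
(no output)
```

View pics/crops0.png

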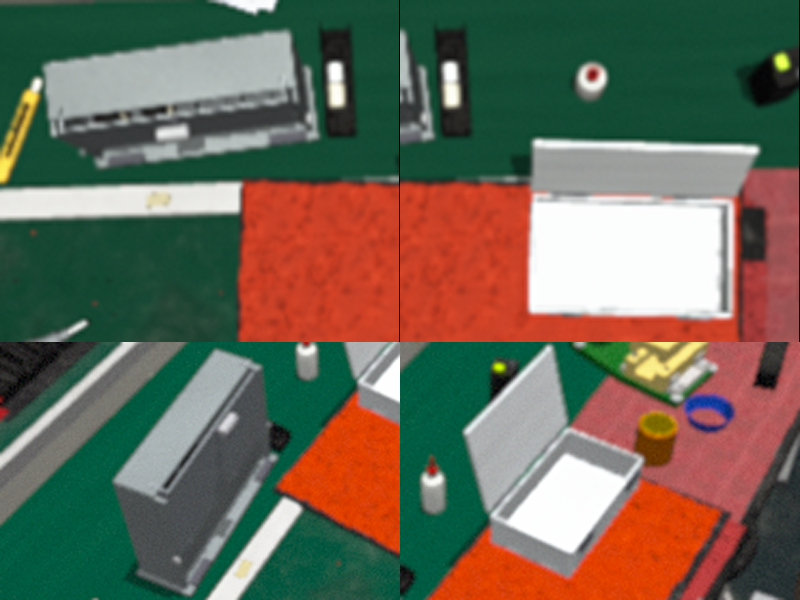

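Crops: the roof corners and handle (172,132 in the crop) are clear, and the box rim corners are visible from above.

```bash
python3 - <<'E'
from h import *
np.set_printoptions(precision=4,suppress=True)
f=lambda l,ox:[(a/2.85+ox,b/2.85+145) for a,b in l]
R=onz('top',f([(45,65),(290,30),(304,95),(58,122)],125),.242);print('roof',R)
for a,b in ((0,1),(3,2)):
  d=R[a]-R[b];print(np.degrees(np.arctan2(d[0],d[1])),np.linalg.norm(d))
print('handle',onz('top',f([(172,132)],125),.264))
B=onz('top',f([(528,313),(732,318),(735,200),(530,195)],400-400+225) if 0 else [((a-400)/2.85+225,b/2.85+145) for a,b in [(528,313),(732,318),(735,200),(530,195)]],.129);print('box',B,B.mean(0))
print(onz('top',[((592-400)/2.85+225,75/2.85+145)],.116),'glue')
# handle in scene: crop (229,423)
print('handle scene',onz('scene',[(229*209/400+105,(422-342)*135/258+200)],.255))
print('tape',onz('top',[(378,246)],.081),'pump',onz('top',[((782-400)/2.85+225,62/2.85+145)],.155))
E
```

```text
roof [[0.6967 0.4435 0.242 ]
 [0.7289 0.1562 0.242 ]
 [0.6518 0.1413 0.242 ]
 [0.6289 0.4275 0.242 ]]
-6.397298262192278 0.2890504031952158
-4.58227330898346 0.28714334309049977
handle [[0.6097 0.2901 0.264 ]]
box [[ 0.3987  0.0219  0.129 ]
 [ 0.385  -0.2284  0.129 ]
 [ 0.5303 -0.2386  0.129 ]
 [ 0.5437  0.0152  0.129 ]] [ 0.4644 -0.1075  0.129 ]
[[ 0.6947 -0.0675  0.116 ]] glue
handle scene [[0.6106 0.2869 0.255 ]]
tape [[ 0.4183 -0.3727  0.081 ]] pump [[ 0.6976 -0.3008  0.155 ]]
```

Call:
{"name": "drive_tool", "arguments": {
  "deltas": [
    {"travel": [0,0,1]},
    {"travel": [0.2,0,1],"twist": [0,0,-1]},
    {"travel": [0.5,0.5,1],"twist": [0,0,-1]},
    {"travel": [0.8,1,1],"twist": [0,0,-1]},
    {"travel": [0.8,1,0],"twist": [0,0,-0.5]}
  ],
  "grip": -1
}}

```text
$.deltas[0]: bad value
```

Call:
{"name": "drive_tool", "arguments": {
  "deltas": [
    {"travel": [0.8,1,0]},
    {"travel": [0.8,1,0]},
    {"travel": [0.8,1,0]},
    {"travel": [0.8,1,0]},
    {"travel": [0.8,1,0]}
  ]
}}

```text
$.deltas[0]: bad value
```

Call:
{"name": "drive_tool", "arguments": {
  "deltas": [
    {"travel": [0.2,1,0]},
    {"travel": [0.2,1,0]},
    {"travel": [0.2,1,0]},
    {"travel": [0.2,1,0]},
    {"travel": [0,1,0]}
  ]
}}

```text
$.deltas[0]: bad value
```

Call:
{"name": "drive_tool", "arguments": {
  "deltas": [
    {"travel": [0,1,0]},
    {"travel": [0,1,0]},
    {"travel": [0,1,0]},
    {"travel": [0,1,0]},
    {"travel": [0,1,0]}
  ]
}}

```text
$.deltas[0]: bad value
```

```bash
python3 - <<'E'
from h import *
im,o=grab('wrist','w1'); print(o['ee_pos'],o['eef_rot'],o['qpos'],o['time_s'])
E
```

```text
[ 0.27937203 -0.55867602  0.23070611] [[ 8.94392458e-01  4.47282598e-01 -6.39744925e-04]
 [ 4.47283038e-01 -8.94391908e-01  9.99350914e-04]
 [-1.25190411e-04 -1.17995897e-03 -9.99999296e-01]] [57.54847836 24.92813994  1.43155195 90.17578584 -0.66391474 64.97235173
 -4.30219577] 0.15
```

Both keys are needed in every row.

Call:
{"name": "drive_tool", "arguments": {
  "deltas": [
    {"travel": [0,0,1],"twist": [0,0,0]},
    {"travel": [0.2,0,1],"twist": [0,0,-1]},
    {"travel": [0.5,0.5,1],"twist": [0,0,-1]},
    {"travel": [0.8,1,1],"twist": [0,0,-1]},
    {"travel": [0.8,1,0],"twist": [0,0,-0.5]}
  ],
  "grip": -1
}}

```text
time_s: 0.82
ee_pos: [0.3717, -0.4606, 0.393]
eef_rot: [[0.996, 0.093, 0.004], [0.093, -0.996, -0.004], [0.003, 0.004, -1.0]]
ft_force: [-0.0, -0.2, -0.1]
grip_width: 0.998
grasp_force: 0.0
```

Call:
{"name": "drive_tool", "arguments": {
  "deltas": [
    {"travel": [0.8,1,0],"twist": [0,0,0]},
    {"travel": [0.8,1,0],"twist": [0,0,0]},
    {"travel": [0.8,1,0],"twist": [0,0,0]},
    {"travel": [0.8,1,0],"twist": [0,0,0]},
    {"travel": [0.8,1,0],"twist": [0,0,0]}
  ]
}}

```text
time_s: 1.45
ee_pos: [0.5311, -0.2591, 0.3897]
eef_rot: [[0.995, 0.097, -0.0], [0.097, -0.995, -0.0], [-0.0, 0.0, -1.0]]
ft_force: [-0.4, 0.1, 1.0]
grip_width: 0.999
grasp_force: 0.0
```

Call:
{"name": "drive_tool", "arguments": {
  "deltas": [
    {"travel": [0.2,1,0],"twist": [0,0,0]},
    {"travel": [0.2,1,0],"twist": [0,0,0]},
    {"travel": [0.2,1,0],"twist": [0,0,0]},
    {"travel": [0.2,1,0],"twist": [0,0,0]},
    {"travel": [0,1,0],"twist": [0,0,0]}
  ]
}}

```text
time_s: 2.08
ee_pos: [0.5625, -0.0591, 0.3894]
eef_rot: [[0.995, 0.097, -0.001], [0.097, -0.995, 0.0], [-0.0, -0.0, -1.0]]
ft_force: [0.3, 0.2, -0.6]
grip_width: 0.998
grasp_force: 0.0
```

Call:
{"name": "drive_tool", "arguments": {
  "deltas": [
    {"travel": [0,1,0],"twist": [0,0,0]},
    {"travel": [0,1,0],"twist": [0,0,0]},
    {"travel": [0,1,0],"twist": [0,0,0]},
    {"travel": [0,1,0],"twist": [0,0,0]},
    {"travel": [0,1,0],"twist": [0,0,0]}
  ]
}}

```text
time_s: 2.7
ee_pos: [0.5621, 0.1406, 0.3897]
eef_rot: [[0.995, 0.097, -0.0], [0.097, -0.995, -0.0], [-0.0, 0.0, -1.0]]
ft_force: [0.7, 0.3, -0.0]
grip_width: 1.0
grasp_force: 0.0
```

```bash
python3 - <<'E'
from h import *
im,o=grab('wrist','w1'); print(o['ee_pos'],o['eef_rot'],o['qpos'],o['time_s'])
E
```

```text
[0.56214828 0.14064442 0.38965726] [[ 9.95295545e-01  9.68851739e-02 -2.01985182e-04]
 [ 9.68851320e-02 -9.95295548e-01 -2.07939720e-04]
 [-2.21181229e-04  1.87392116e-04 -9.99999958e-01]] [  -8.70011428   16.86055039  -14.68467718   80.2602374     4.25096387
   83.43340175 -107.70749052] 2.7
```

Call:
{"name": "drive_tool", "arguments": {
  "deltas": [
    {"travel": [0.3,1,0],"twist": [0,0,0]},
    {"travel": [0.3,1,0],"twist": [0,0,0]},
    {"travel": [0,1,0],"twist": [0,0,0]},
    {"travel": [0,0.7,0],"twist": [0,0,0]},
    {"travel": [0,0,0],"twist": [0,0,0]}
  ]
}}

```text
time_s: 3.38
ee_pos: [0.5854, 0.2901, 0.3889]
eef_rot: [[0.995, 0.101, -0.002], [0.101, -0.995, 0.001], [-0.002, -0.001, -1.0]]
ft_force: [0.4, -0.6, 0.2]
grip_width: 0.996
grasp_force: 0.0
```

```bash
python3 - <<'E'
from h import *
im,o=grab('wrist','w1'); print(o['ee_pos'],o['qpos'],o['time_s'])
E
```

```text
[0.5853521  0.29013928 0.38890165] [ -21.04586275   24.88914062  -16.42261288   68.8723044     6.75309137
   87.21542412 -120.54424199] 3.375
```

View pics/w1.png

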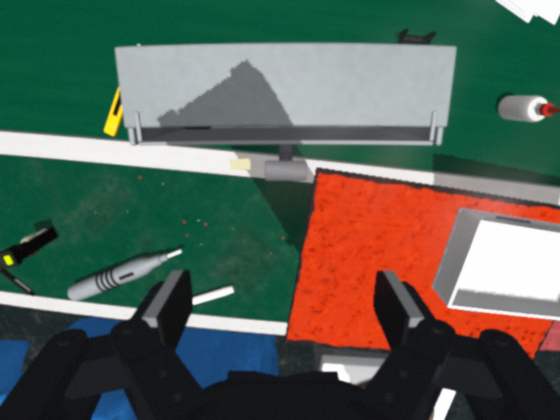

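The wrist view shows the handle at (286,170), spanning 265–308. The roof runs from (116,46) to (456,46) at the back, and the panel top edge is at row 143.

```bash
python3 - <<'E'
from h import *
np.set_printoptions(precision=4,suppress=True)
o=robot.get_obs()
print('handle',onz('wrist',[(265,170),(308,171),(286,170)],.26,o))
R=onz('wrist',[(116,46),(456,46),(443,127),(130,127)],.242,o);print(R)
P=onz('wrist',[(131,145),(440,145)],.244,o);print('panel top',P)
for a,b in ((R[0],R[1]),(R[3],R[2]),(P[0],P[1])): print(np.degrees(np.arctan2(-(a-b)[0],(a-b)[1])),np.linalg.norm(a-b))
E
```

```text
handle [[0.6102 0.3067 0.26  ]
 [0.613  0.2699 0.26  ]
 [0.612  0.2888 0.26  ]]
[[0.7007 0.4417 0.242 ]
 [0.7294 0.1565 0.242 ]
 [0.6619 0.1523 0.242 ]
 [0.6339 0.4311 0.242 ]]
panel top [[0.6181 0.4299 0.244 ]
 [0.646  0.1522 0.244 ]]
5.761472551354623 0.28663457008371657
5.744705783270845 0.2802110346275628
5.7343277154410135 0.279030852440634
```

Call:
{"name": "drive_tool", "arguments": {
  "deltas": [
    {"travel": [0.65,0,0],"twist": [0,0,0]},
    {"travel": [0,0,-1],"twist": [0,0,0]},
    {"travel": [0,0,-1],"twist": [0,0,0]},
    {"travel": [0,0,-1],"twist": [0,0,0]},
    {"travel": [0,0,-0.8],"twist": [0,0,0]}
  ]
}}

```text
time_s: 4.05
ee_pos: [0.6125, 0.285, 0.2362]
eef_rot: [[0.995, 0.095, -0.001], [0.095, -0.995, -0.002], [-0.001, 0.001, -1.0]]
ft_force: [0.1, 0.2, 1.3]
grip_width: 1.0
grasp_force: 0.0
```

Call:
{"name": "drive_tool", "arguments": {
  "deltas": [
    {"travel": [0,0,0],"twist": [0,0,0]},
    {"travel": [0,0,0],"twist": [0,0,0]},
    {"travel": [0,0,0],"twist": [0,0,0]},
    {"travel": [0,0,0],"twist": [0,0,0]},
    {"travel": [0,0,0],"twist": [0,0,0]}
  ],
  "grip": 1,
  "force": 35
}}

```text
time_s: 4.68
ee_pos: [0.6129, 0.291, 0.2409]
eef_rot: [[0.995, 0.099, 0.004], [0.099, -0.995, 0.006], [0.005, -0.005, -1.0]]
ft_force: [-0.5, 6.8, 3.7]
grip_width: 0.41
grasp_force: 36.4
```

Call:
{"name": "drive_tool", "arguments": {
  "deltas": [
    {"travel": [-0.45,-0.045,-0.12],"twist": [0,0,0]},
    {"travel": [-0.45,-0.045,-0.12],"twist": [0,0,0]},
    {"travel": [-0.41,-0.04,-0.22],"twist": [0,0,0]},
    {"travel": [-0.41,-0.04,-0.22],"twist": [0,0,0]},
    {"travel": [0,0,0],"twist": [0,0,0]}
  ]
}}

```text
time_s: 5.3
ee_pos: [0.543, 0.2837, 0.2134]
eef_rot: [[0.995, 0.1, 0.003], [0.1, -0.995, 0.005], [0.004, -0.004, -1.0]]
ft_force: [-3.5, 5.4, 7.7]
grip_width: 0.41
grasp_force: 38.8
```

Call:
{"name": "drive_tool", "arguments": {
  "deltas": [
    {"travel": [-0.35,-0.035,-0.3],"twist": [0,0,0]},
    {"travel": [-0.35,-0.035,-0.3],"twist": [0,0,0]},
    {"travel": [-0.28,-0.03,-0.38],"twist": [0,0,0]},
    {"travel": [-0.28,-0.03,-0.38],"twist": [0,0,0]},
    {"travel": [0,0,0],"twist": [0,0,0]}
  ]
}}

```text
time_s: 5.92
ee_pos: [0.4927, 0.2784, 0.1577]
eef_rot: [[0.995, 0.099, 0.002], [0.099, -0.995, 0.004], [0.002, -0.004, -1.0]]
ft_force: [-4.4, 6.1, 2.4]
grip_width: 0.415
grasp_force: 40.4
```

Call:
{"name": "drive_tool", "arguments": {
  "deltas": [
    {"travel": [-0.18,-0.02,-0.43],"twist": [0,0,0]},
    {"travel": [-0.18,-0.02,-0.43],"twist": [0,0,0]},
    {"travel": [-0.08,-0.01,-0.46],"twist": [0,0,0]},
    {"travel": [-0.08,-0.01,-0.46],"twist": [0,0,0]},
    {"travel": [0,0,0],"twist": [0,0,0]}
  ]
}}

```text
time_s: 6.55
ee_pos: [0.4718, 0.2762, 0.0857]
eef_rot: [[0.995, 0.1, 0.0], [0.1, -0.995, 0.004], [0.001, -0.003, -1.0]]
ft_force: [-6.1, 6.5, -0.3]
grip_width: 0.413
grasp_force: 40.4
```

```bash
python3 - <<'E'
from h import *
im,o=grab('scene','s2');im2,o=grab('top','t2'); print(o['ee_pos'],o['qpos'],o['ft_force'])
a=cv2.resize(im[150:360,110:390,::-1],(800,600),interpolation=2); cv2.imwrite('pics/s2c.png',a)
E
```

```text
[0.47179988 0.27620419 0.0860515 ] [ -23.30359377   28.45146975  -17.0758216   109.30900327   11.47134354
   43.73825056 -131.0087588 ] [-6.09223223  6.30419448 -0.44446203]
```

View pics/s2c.png

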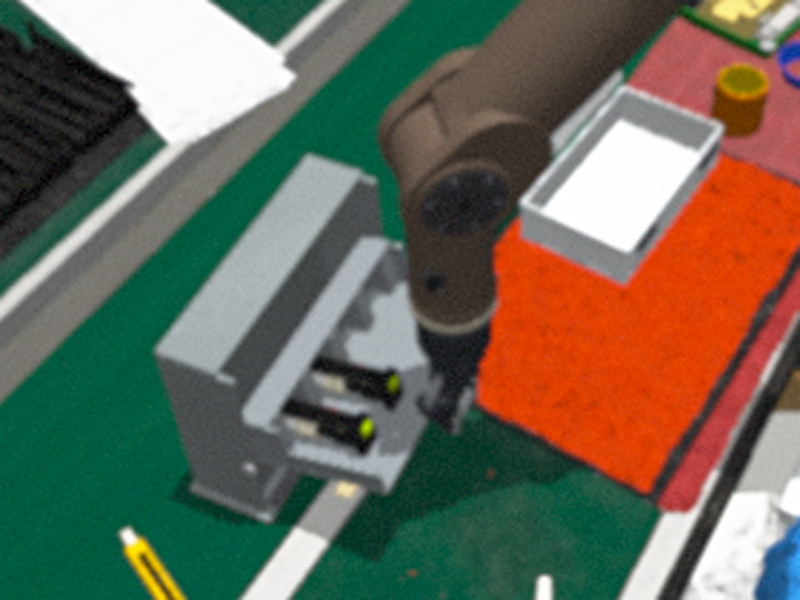

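The bin is open. Two cores with yellow-green heads show in the left wells, at (345,380) and (330,425), and the box is undisturbed. Next I release the handle and look from above.

Call:
{"name": "drive_tool", "arguments": {
  "deltas": [
    {"travel": [0,0,0],"twist": [0,0,0]},
    {"travel": [0,0,0],"twist": [0,0,0]},
    {"travel": [-0.1,0,0],"twist": [0,0,0]},
    {"travel": [0,0,0.5],"twist": [0,0,0]},
    {"travel": [0,0,1],"twist": [0,0,0]}
  ],
  "grip": -1
}}

```text
time_s: 7.28
ee_pos: [0.4673, 0.2722, 0.1445]
eef_rot: [[0.995, 0.097, -0.003], [0.097, -0.995, -0.002], [-0.003, 0.002, -1.0]]
ft_force: [-0.0, 0.0, 0.6]
grip_width: 0.997
grasp_force: 0.0
```

Call:
{"name": "drive_tool", "arguments": {
  "deltas": [
    {"travel": [0,0,1],"twist": [0,0,0]},
    {"travel": [0,0,1],"twist": [0,0,0]},
    {"travel": [0.6,0,1],"twist": [0,0,0]},
    {"travel": [0.6,0,0.5],"twist": [0,0,0]},
    {"travel": [0,0,0],"twist": [0,0,0]}
  ]
}}

```text
time_s: 7.9
ee_pos: [0.5183, 0.2728, 0.2864]
eef_rot: [[0.995, 0.095, 0.003], [0.095, -0.995, 0.001], [0.003, -0.001, -1.0]]
ft_force: [-0.8, 0.5, 0.2]
grip_width: 0.997
grasp_force: 0.0
```

```bash
python3 - <<'E'
from h import *
im,o=grab('wrist','w2'); print(o['ee_pos'],o['eef_rot'],o['qpos'])
E
```

```text
[0.51826823 0.27283319 0.28637834] [[ 9.95490025e-01  9.48168439e-02  3.06204132e-03]
 [ 9.48133836e-02 -9.95494271e-01  1.25643740e-03]
 [ 3.16737602e-03 -9.60448402e-04 -9.99994523e-01]] [ -19.98914604   20.21346288  -17.9359466    90.11363622    6.53132605
   70.51395403 -123.61196947]
```

View pics/w2.png

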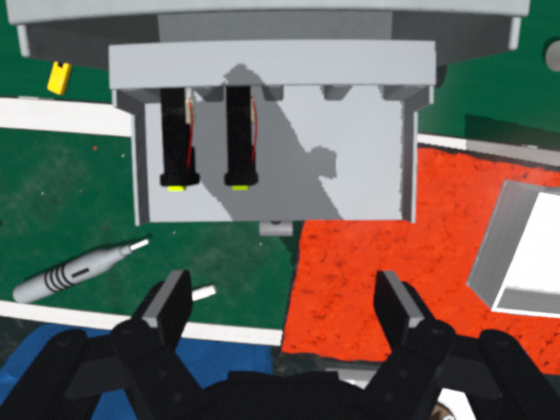

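Only two cores are present, in the two left wells: axis columns at about (177,150) and (240,150), heads near row 182. The two right wells are empty. The handle is at (276,228).

```bash
cat >> h.py <<'E'
np.set_printoptions(precision=4,suppress=True)
O=np.array([.636,.2913,0]); yaw=np.radians(5.74)
RX=np.array([np.cos(yaw),np.sin(yaw),0]); RY=np.array([-np.sin(yaw),np.cos(yaw),0])
def binpt(bx,by,bz,th=1.35):
    c,s=np.cos(th),np.sin(th)
    return O+RX*(bx*c-bz*s)+RY*by+np.array([0,0,.09+bx*s+bz*c])
E
python3 - <<'E'
from h import *
o=robot.get_obs()
for n,p in [('handle',(-.025,0,.165)),('panelL',(0,.133,.154)),('panelR',(0,-.133,.154)),('headtopA',(.043,.087,.120)),('headtopB',(.043,.029,.120)),('barA',(.03,.087,.092)),('barB',(.03,.029,.092))]:
    X=binpt(*p); print(n,X,proj('wrist',X,o)[0])
print(binpt(.0175,.029,.092),binpt(.0175,.087,.092))
E
```

```text
handle [0.4704 0.2747 0.1017] [277.9148 224.8547]
panelL [0.4732 0.4086 0.1237] [147.3457 218.0929]
panelR [0.4998 0.1439 0.1237] [408.1525 217.3946]
headtopA [0.5202 0.3671 0.1582] [176.6024 185.8462]
headtopB [0.526  0.3094 0.1582] [242.8905 185.4939]
barA [0.5445 0.3695 0.1394] [180.3588 154.3716]
barB [0.5503 0.3118 0.1394] [244.2726 153.8238]
[0.5476 0.3116 0.1272] [0.5418 0.3693 0.1272]
```

Call:
{"name": "drive_tool", "arguments": {
  "deltas": [
    {"travel": [0.37,0.52,0],"twist": [0,0,0]},
    {"travel": [0.37,0.52,0],"twist": [0,0,0]},
    {"travel": [0,0,-1],"twist": [0,0,0]},
    {"travel": [0,0,-1],"twist": [0,0,0]},
    {"travel": [0,0,0],"twist": [0,0,0]}
  ],
  "grip": -0.04,
  "force": 40
}}

```text
time_s: 8.57
ee_pos: [0.5428, 0.3132, 0.2011]
eef_rot: [[0.995, 0.098, -0.007], [0.098, -0.995, -0.004], [-0.007, 0.004, -1.0]]
ft_force: [-0.5, -0.1, 0.3]
grip_width: 0.518
grasp_force: 0.0
```

```bash
python3 - <<'E'
from h import *
im,o=grab('wrist','w3'); print(o['ee_pos'],o['eef_rot'],o['grip_width'])
cv2.imwrite('pics/w3c.png',cv2.resize(im[60:420,60:480,::-1],(700,600)))
E
```

```text
[0.5428 0.3132 0.2011] [[ 0.9952  0.098  -0.0071]
 [ 0.098  -0.9952 -0.0045]
 [-0.0075  0.0038 -1.    ]] 0.5179295156156204
```

View pics/w3c.png

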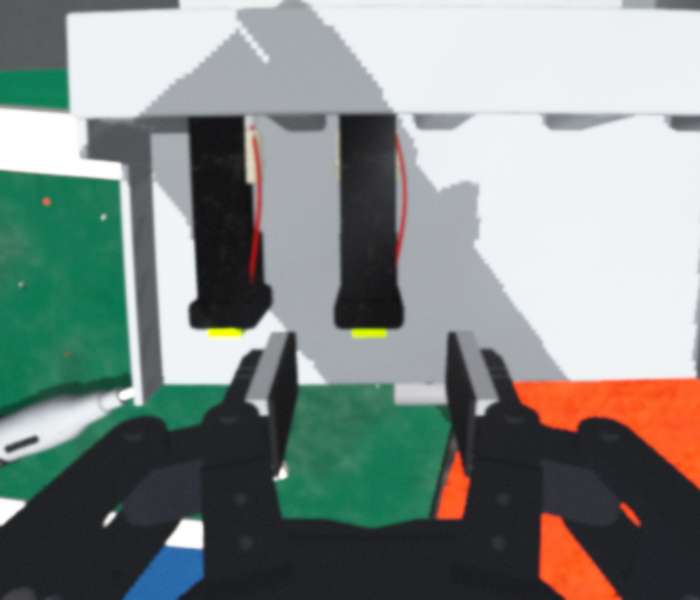

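The wrist view shows core B centred between the fingers (column 370 against finger centre 373), so I'm descending.

Call:
{"name": "drive_tool", "arguments": {
  "deltas": [
    {"travel": [0,0,-0.7],"twist": [0,0,0]},
    {"travel": [0.05,0,-0.7],"twist": [0,0,0]},
    {"travel": [0,0,-0.6],"twist": [0,0,0]},
    {"travel": [0,0,0],"twist": [0,0,0]},
    {"travel": [0,0,0],"twist": [0,0,0]}
  ]
}}

```text
time_s: 9.25
ee_pos: [0.5487, 0.3154, 0.1271]
eef_rot: [[0.995, 0.097, 0.002], [0.097, -0.995, 0.001], [0.002, -0.001, -1.0]]
ft_force: [0.8, 0.2, 0.2]
grip_width: 0.519
grasp_force: 0.0
```

Another 11 mm down, then grip.

Call:
{"name": "drive_tool", "arguments": {
  "deltas": [
    {"travel": [-0.03,0,-0.27],"twist": [0,0,0]},
    {"travel": [0,0,0],"twist": [0,0,0]}
  ]
}}

```text
time_s: 9.5
ee_pos: [0.5463, 0.3144, 0.1139]
eef_rot: [[0.995, 0.097, -0.001], [0.097, -0.995, -0.001], [-0.001, 0.0, -1.0]]
ft_force: [-0.3, 0.7, -0.0]
grip_width: 0.519
grasp_force: 0.0
```

Call:
{"name": "drive_tool", "arguments": {
  "deltas": [
    {"travel": [0,0,0],"twist": [0,0,0]},
    {"travel": [0,0,0],"twist": [0,0,0]},
    {"travel": [0,0,0],"twist": [0,0,0]},
    {"travel": [0,0,0],"twist": [0,0,0]}
  ],
  "grip": 1,
  "force": 45
}}

```text
time_s: 10.0
ee_pos: [0.5468, 0.3147, 0.1145]
eef_rot: [[0.995, 0.097, 0.0], [0.097, -0.995, 0.0], [0.0, -0.0, -1.0]]
ft_force: [-1.5, -0.8, 3.5]
grip_width: 0.278
grasp_force: 44.0
```

Call:
{"name": "drive_tool", "arguments": {
  "deltas": [
    {"travel": [-0.4,-0.04,0.11],"twist": [0,0,0]},
    {"travel": [-0.4,-0.04,0.11],"twist": [0,0,0]},
    {"travel": [-0.4,-0.04,0.12],"twist": [0,0,0]},
    {"travel": [-0.1,-0.01,0.5],"twist": [0,0,0]},
    {"travel": [0,0,0.7],"twist": [0,0,0]}
  ]
}}

```text
time_s: 10.62
ee_pos: [0.4928, 0.3092, 0.1761]
eef_rot: [[0.995, 0.098, -0.002], [0.098, -0.995, -0.001], [-0.002, 0.001, -1.0]]
ft_force: [0.6, 0.4, -1.4]
grip_width: 0.286
grasp_force: 44.2
```

Call:
{"name": "drive_tool", "arguments": {
  "deltas": [
    {"travel": [0,0,0.7],"twist": [0,0,0]},
    {"travel": [-0.3,-0.4,0.5],"twist": [0,0,0]},
    {"travel": [-0.3,-0.7,0],"twist": [0,0,0]},
    {"travel": [-0.3,-0.7,0],"twist": [0,0,0]},
    {"travel": [0,0,0],"twist": [0,0,0]}
  ]
}}

```text
time_s: 11.25
ee_pos: [0.4574, 0.2352, 0.2241]
eef_rot: [[0.995, 0.095, 0.0], [0.095, -0.995, -0.002], [0.0, 0.002, -1.0]]
ft_force: [1.1, -0.1, -0.8]
grip_width: 0.283
grasp_force: 44.3
```

```bash
python3 - <<'E'
from h import *
im,o=grab('scene','s3');im2,o2=grab('top','t3'); im3,o=grab('wrist','w4');print(o['ee_pos'],o['qpos'],o['grip_width'])
a=np.zeros((420,800,3),np.uint8); a[:300,:400]=cv2.resize(im3,(400,300)); a[:300,400:]=cv2.resize(im[120:345,120:420],(400,300)); a[300:]=cv2.resize(im2[140:260,150:400],(800,384))[:120] if 0 else 0
b=np.zeros((600,800,3),np.uint8); b[:300]=a[:300]; b[300:,:]=0; b[300:,100:700]=cv2.resize(im2[145:275,145:405],(600,300),interpolation=2)
cv2.imwrite('pics/m4.png',b[:,:,::-1])
E
```

```text
[0.4583 0.2378 0.2242] [ -18.3698   16.6169  -18.8254  104.5226    6.1372   59.798  -123.9769] 0.285116127090913
```

View pics/m4.png

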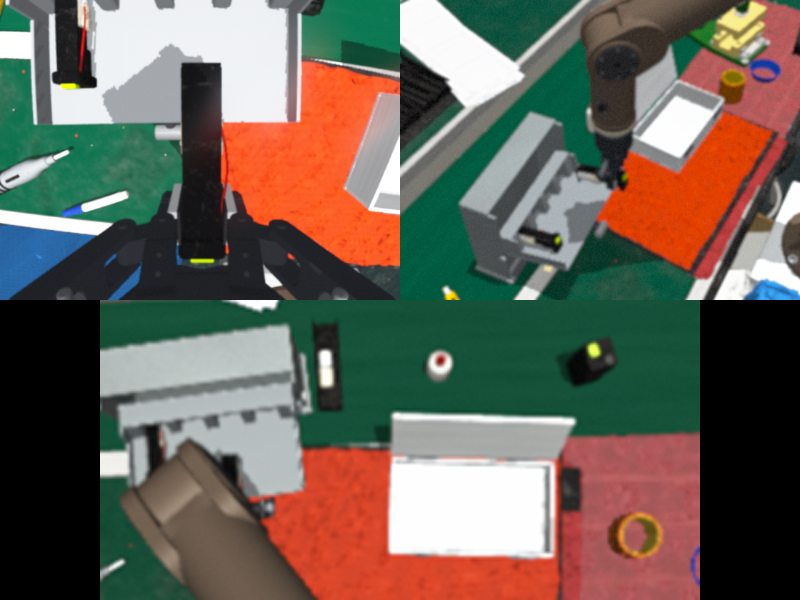

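Core B hangs centred in the fingers, core A is still in its well, and the box is unmoved. I'm carrying core B over the box and levelling it.

Call:
{"name": "drive_tool", "arguments": {
  "deltas": [
    {"travel": [-0.1,-0.8,0],"twist": [0,0,-0.3]},
    {"travel": [-0.1,-1,0],"twist": [0,0,-0.3]},
    {"travel": [-0.1,-1,0],"twist": [0,0,-0.3]},
    {"travel": [-0.1,-1,0],"twist": [0,-0.4,-0.3]},
    {"travel": [-0.1,-1,0],"twist": [0,-0.4,-0.2]}
  ]
}}

```text
time_s: 12.02
ee_pos: [0.4391, 0.0452, 0.2238]
eef_rot: [[0.995, -0.049, 0.085], [-0.049, -0.999, -0.002], [0.085, -0.002, -0.996]]
ft_force: [0.3, -0.1, -1.7]
grip_width: 0.28
grasp_force: 44.3
```

Call:
{"name": "drive_tool", "arguments": {
  "deltas": [
    {"travel": [0,-1,0],"twist": [0,-0.4,0]},
    {"travel": [0,-1,0],"twist": [0,-0.4,0]},
    {"travel": [0,-1,0],"twist": [0,-0.5,0]},
    {"travel": [0,-1,0],"twist": [0,0,0]},
    {"travel": [0,-0.9,0],"twist": [0,0,0]}
  ]
}}

```text
time_s: 12.65
ee_pos: [0.4392, -0.1512, 0.224]
eef_rot: [[0.975, -0.047, 0.219], [-0.048, -0.999, -0.002], [0.219, -0.009, -0.976]]
ft_force: [0.3, -0.1, -2.0]
grip_width: 0.285
grasp_force: 44.3
```

```bash
python3 - <<'E'
from h import *
im,o=grab('wrist','w5'); print(o['ee_pos'],o['eef_rot'],o['grip_width'],o['grasp_force'],o['qpos'])
E
```

```text
[ 0.4392 -0.1512  0.224 ] [[ 0.9746 -0.0475  0.2189]
 [-0.0482 -0.9988 -0.0019]
 [ 0.2187 -0.0088 -0.9758]] 0.2846739578646371 44.283191710710526 [ 15.2687   3.8221  -0.4278 121.5235  -4.5677  42.4852 -74.8919]
```

View pics/w5.png

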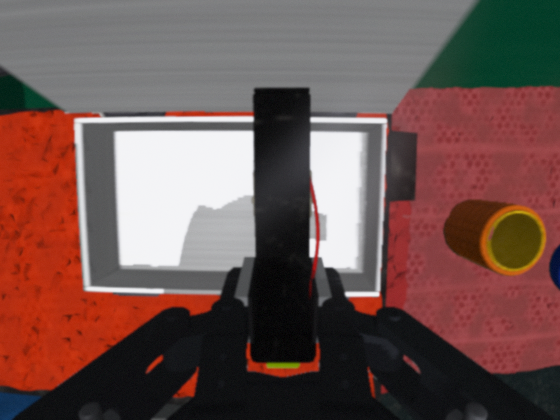

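Rim corners in the wrist view: (76,119), (386,117), (381,295), (83,291). The core lies level and parallel to the box sides.

```bash
python3 - <<'E'
from h import *
o=robot.get_obs()
B=onz('wrist',[(76,119),(386,117),(381,295),(83,291)],.129,o); print(B,B.mean(0))
for a,b in ((0,1),(3,2)): d=B[a]-B[b]; print(np.degrees(np.arctan2(-d[0],d[1])),np.linalg.norm(d))
print(np.linalg.norm(B[0]-B[3]))
E
```

```text
[[ 0.5423  0.0063  0.129 ]
 [ 0.5293 -0.2389  0.129 ]
 [ 0.3868 -0.2322  0.129 ]
 [ 0.4006  0.0168  0.129 ]] [ 0.4648 -0.112   0.129 ]
-3.046594856342202 0.2455601428240041
-3.15996344298115 0.24941148075194303
0.1421696749908363
```

Call:
{"name": "drive_tool", "arguments": {
  "deltas": [
    {"travel": [-0.12,-0.2,0],"twist": [0,0,0]},
    {"travel": [0,0,-1],"twist": [0,0,0]},
    {"travel": [0,0,-1],"twist": [0,0,0]},
    {"travel": [0,0,-0.7],"twist": [0,0,0]},
    {"travel": [0,0,-0.4],"twist": [0,0,0]}
  ]
}}

```text
time_s: 13.32
ee_pos: [0.4335, -0.1569, 0.0983]
eef_rot: [[0.975, -0.046, 0.216], [-0.047, -0.999, -0.0], [0.216, -0.01, -0.976]]
ft_force: [0.6, 0.4, -1.1]
grip_width: 0.282
grasp_force: 44.3
```

Call:
{"name": "drive_tool", "arguments": {
  "deltas": [
    {"travel": [0,0,-0.3],"twist": [0,0,0]},
    {"travel": [0,0,0],"twist": [0,0,0]}
  ]
}}

```text
time_s: 13.58
ee_pos: [0.4338, -0.1578, 0.0873]
eef_rot: [[0.975, -0.048, 0.217], [-0.048, -0.999, -0.001], [0.217, -0.009, -0.976]]
ft_force: [-0.6, -0.1, -0.8]
grip_width: 0.287
grasp_force: 44.3
```

Call:
{"name": "drive_tool", "arguments": {
  "deltas": [
    {"travel": [0,0,-0.13],"twist": [0,0,0]},
    {"travel": [0,0,0],"twist": [0,0,0]}
  ]
}}

```text
time_s: 13.82
ee_pos: [0.4341, -0.1585, 0.0828]
eef_rot: [[0.975, -0.049, 0.219], [-0.049, -0.999, -0.002], [0.218, -0.009, -0.976]]
ft_force: [0.5, 0.5, -1.0]
grip_width: 0.278
grasp_force: 44.3
```

Call:
{"name": "drive_tool", "arguments": {
  "deltas": [
    {"travel": [0,0,0],"twist": [0,0,0]},
    {"travel": [0,0,0],"twist": [0,0,0]},
    {"travel": [0,0,0],"twist": [0,0,0]},
    {"travel": [-0.1,0,0.4],"twist": [0,0,0]},
    {"travel": [-0.1,0,0.7],"twist": [0,0,0]}
  ],
  "grip": -0.04
}}

```text
time_s: 14.45
ee_pos: [0.4251, -0.1583, 0.1264]
eef_rot: [[0.975, -0.049, 0.216], [-0.05, -0.999, -0.001], [0.216, -0.009, -0.976]]
ft_force: [0.1, 0.4, -0.0]
grip_width: 0.522
grasp_force: 0.0
```

Call:
{"name": "drive_tool", "arguments": {
  "deltas": [
    {"travel": [0,0,1],"twist": [0,0.4,0]},
    {"travel": [0,0.3,1],"twist": [0,0.8,0]},
    {"travel": [0.1,1,1],"twist": [0,0.9,0.3]},
    {"travel": [0.2,1,0],"twist": [0,0,0.3]},
    {"travel": [0.2,1,0],"twist": [0,0,0.3]}
  ]
}}

```text
time_s: 15.08
ee_pos: [0.4465, -0.0252, 0.2472]
eef_rot: [[0.999, 0.046, 0.001], [0.046, -0.999, -0.001], [0.001, 0.001, -1.0]]
ft_force: [0.6, -0.2, -0.2]
grip_width: 0.521
grasp_force: 0.0
```

```bash
python3 - <<'E'
from h import *
im,o=grab('wrist','w6'); print(o['ee_pos'],o['eef_rot'])
im2,_=grab('scene')
b=np.zeros((300,800,3),np.uint8); b[:,:400]=cv2.resize(im,(400,300)); b[:,400:]=cv2.resize(im2[120:345,120:420],(400,300),interpolation=2)
cv2.imwrite('pics/m6.png',b[:,:,::-1])
E
```

```text
[ 0.4465 -0.0252  0.2472] [[ 0.9989  0.0458  0.0014]
 [ 0.0458 -0.9989 -0.0005]
 [ 0.0013  0.0006 -1.    ]]
```

View pics/m6.png

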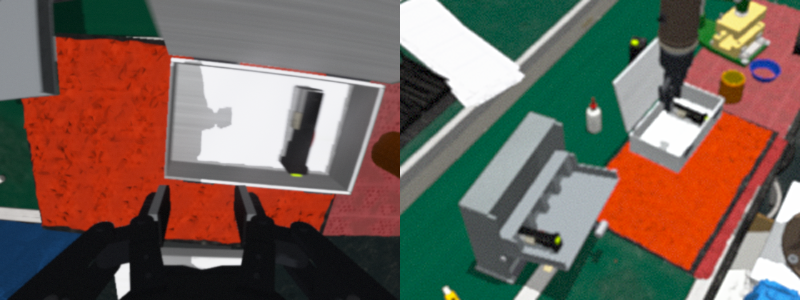

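Core B lies flat in the right half of the box. Now core A.

Call:
{"name": "drive_tool", "arguments": {
  "deltas": [
    {"travel": [0.24,1,0],"twist": [0,0,0.3]},
    {"travel": [0.24,1,0],"twist": [0,0,0.25]},
    {"travel": [0.24,1,0],"twist": [0,0,0]},
    {"travel": [0.24,1,0],"twist": [0,0,0]},
    {"travel": [0.24,1,0],"twist": [0,0,0]}
  ]
}}

```text
time_s: 15.8
ee_pos: [0.4943, 0.1738, 0.2465]
eef_rot: [[0.995, 0.101, 0.0], [0.101, -0.995, -0.001], [-0.0, 0.001, -1.0]]
ft_force: [-0.2, -0.4, -0.0]
grip_width: 0.519
grasp_force: 0.0
```

Call:
{"name": "drive_tool", "arguments": {
  "deltas": [
    {"travel": [0.24,1,0],"twist": [0,0,0]},
    {"travel": [0.24,1,0],"twist": [0,0,0]},
    {"travel": [0.24,1,0],"twist": [0,0,0]},
    {"travel": [0.24,1,0],"twist": [0,0,0]},
    {"travel": [0.2,0.8,0],"twist": [0,0,0]}
  ]
}}

```text
time_s: 16.42
ee_pos: [0.5408, 0.3663, 0.2461]
eef_rot: [[0.995, 0.102, -0.0], [0.102, -0.995, -0.001], [-0.0, 0.001, -1.0]]
ft_force: [0.6, -0.1, 0.5]
grip_width: 0.518
grasp_force: 0.0
```

Call:
{"name": "drive_tool", "arguments": {
  "deltas": [
    {"travel": [0,0,-1],"twist": [0,0,0]},
    {"travel": [0,0,0],"twist": [0,0,0]},
    {"travel": [0,0,0],"twist": [0,0,0]}
  ]
}}

```text
time_s: 16.8
ee_pos: [0.541, 0.3647, 0.2075]
eef_rot: [[0.995, 0.101, 0.001], [0.101, -0.995, -0.001], [0.0, 0.001, -1.0]]
ft_force: [0.4, 0.2, 0.6]
grip_width: 0.518
grasp_force: 0.0
```

```bash
python3 - <<'E'
from h import *
im,o=grab('wrist','w7'); print(o['ee_pos'],o['eef_rot'],o['qpos'])
# core top-surface columns at several rows: dark pixels left of centre
g=im.max(2)
for r in (120,140,160,180,200):
    c=np.where(g[r,150:420]<60)[0]+150; print(r,c.min() if len(c) else None,c.max() if len(c) else None)
print(proj('wrist',[binpt(.043,.087,z) for z in (.06,.09,.12)],o))
print(proj('wrist',np.array(o['ee_pos'])+np.array([[0,0,-.05]]),o))
cv2.imwrite('pics/w7c.png',im[:,:,::-1])
E
```

```text
[0.541  0.3647 0.2075] [[ 0.9949  0.1011  0.0006]
 [ 0.1011 -0.9949 -0.0007]
 [ 0.0005  0.0008 -1.    ]] [ -29.9544   29.3812  -13.417    86.7608    7.2901   64.7144 -129.024 ]
120 None None
140 256 285
160 256 283
180 256 285
200 256 285
[[277.315  172.6987]
 [277.3054 218.4937]
 [277.3109 262.8961]]
[[284.0767 234.3416]]
```

View pics/w7c.png

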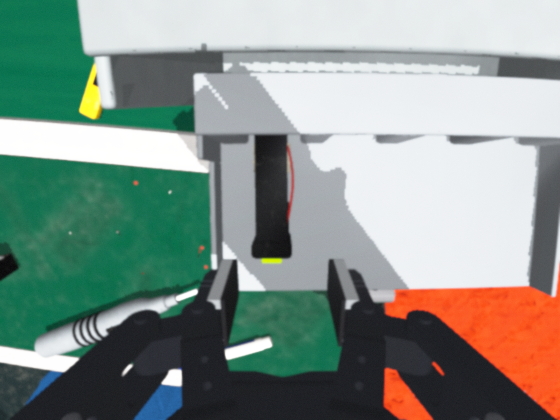

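Core A is at column 271, and the fingers are centred at 283, so it sits about 9 mm further toward +y. I'm shifting and narrowing the opening to clear the side wall.

Call:
{"name": "drive_tool", "arguments": {
  "deltas": [
    {"travel": [0,0.19,-0.5],"twist": [0,0,0]},
    {"travel": [0,0,-0.7],"twist": [0,0,0]},
    {"travel": [0,0,-0.7],"twist": [0,0,0]},
    {"travel": [0,0,0],"twist": [0,0,0]},
    {"travel": [0,0,0],"twist": [0,0,0]}
  ],
  "grip": 0.08
}}

```text
time_s: 17.48
ee_pos: [0.5408, 0.3736, 0.1316]
eef_rot: [[0.995, 0.102, 0.001], [0.102, -0.995, 0.0], [0.001, -0.0, -1.0]]
ft_force: [0.7, -0.6, 0.6]
grip_width: 0.462
grasp_force: 0.0
```

Call:
{"name": "drive_tool", "arguments": {
  "deltas": [
    {"travel": [0,0,-0.42],"twist": [0,0,0]},
    {"travel": [0,0,0],"twist": [0,0,0]}
  ]
}}

```text
time_s: 17.73
ee_pos: [0.5398, 0.3725, 0.1127]
eef_rot: [[0.995, 0.102, -0.001], [0.102, -0.995, -0.002], [-0.001, 0.002, -1.0]]
ft_force: [-0.5, 1.6, -0.2]
grip_width: 0.454
grasp_force: 0.0
```

Call:
{"name": "drive_tool", "arguments": {
  "deltas": [
    {"travel": [0,0,0],"twist": [0,0,0]},
    {"travel": [0,0,0],"twist": [0,0,0]},
    {"travel": [0,0,0],"twist": [0,0,0]},
    {"travel": [0,0,0],"twist": [0,0,0]}
  ],
  "grip": 1,
  "force": 45
}}

```text
time_s: 18.23
ee_pos: [0.5403, 0.373, 0.1139]
eef_rot: [[0.995, 0.102, -0.0], [0.102, -0.995, -0.001], [-0.0, 0.001, -1.0]]
ft_force: [-0.9, -1.0, -0.1]
grip_width: 0.285
grasp_force: 44.0
```

Call:
{"name": "drive_tool", "arguments": {
  "deltas": [
    {"travel": [-0.4,-0.04,0.11],"twist": [0,0,0]},
    {"travel": [-0.4,-0.04,0.11],"twist": [0,0,0]},
    {"travel": [-0.4,-0.04,0.12],"twist": [0,0,0]},
    {"travel": [-0.1,-0.01,0.5],"twist": [0,0,0]},
    {"travel": [0,0,0.7],"twist": [0,0,0]}
  ]
}}

```text
time_s: 18.85
ee_pos: [0.4877, 0.3678, 0.1769]
eef_rot: [[0.995, 0.103, -0.0], [0.103, -0.995, -0.001], [-0.0, 0.001, -1.0]]
ft_force: [0.1, -0.3, -1.0]
grip_width: 0.286
grasp_force: 44.7
```

Call:
{"name": "drive_tool", "arguments": {
  "deltas": [
    {"travel": [0,0,0.7],"twist": [0,0,0]},
    {"travel": [-0.3,-0.4,0.5],"twist": [0,0,0]},
    {"travel": [-0.3,-0.7,0],"twist": [0,0,0]},
    {"travel": [-0.3,-1,0],"twist": [0,0,-0.3]},
    {"travel": [-0.2,-1,0],"twist": [0,0,-0.3]}
  ]
}}

```text
time_s: 19.48
ee_pos: [0.4441, 0.2431, 0.2249]
eef_rot: [[0.999, 0.039, 0.002], [0.039, -0.999, 0.0], [0.002, -0.0, -1.0]]
ft_force: [0.3, 0.0, -1.4]
grip_width: 0.284
grasp_force: 44.7
```

Call:
{"name": "drive_tool", "arguments": {
  "deltas": [
    {"travel": [0,-1,0],"twist": [0,0,-0.3]},
    {"travel": [0,-1,0],"twist": [0,-0.4,-0.3]},
    {"travel": [0,-1,0],"twist": [0,-0.4,-0.3]},
    {"travel": [0,-1,0],"twist": [0,-0.4,0]},
    {"travel": [0,-1,0],"twist": [0,-0.4,0]}
  ]
}}

```text
time_s: 20.1
ee_pos: [0.4447, 0.0427, 0.225]
eef_rot: [[0.984, -0.054, 0.17], [-0.055, -0.999, -0.003], [0.17, -0.006, -0.985]]
ft_force: [1.3, 0.5, -2.1]
grip_width: 0.283
grasp_force: 44.7
```

Call:
{"name": "drive_tool", "arguments": {
  "deltas": [
    {"travel": [0,-1,0],"twist": [0,-0.5,0]},
    {"travel": [0,-0.7,0],"twist": [0,0,0]},
    {"travel": [0,0,0],"twist": [0,0,0]}
  ]
}}

```text
time_s: 20.48
ee_pos: [0.4444, -0.0262, 0.2248]
eef_rot: [[0.974, -0.058, 0.22], [-0.058, -0.998, -0.004], [0.22, -0.009, -0.975]]
ft_force: [0.1, 1.0, -1.0]
grip_width: 0.282
grasp_force: 44.7
```

```bash
python3 - <<'E'
from h import *
im,o=grab('wrist','w8'); print(o['ee_pos'],o['eef_rot'],o['grip_width'],o['grasp_force'])
E
```

```text
[ 0.4444 -0.0262  0.2248] [[ 0.9738 -0.0579  0.2201]
 [-0.0584 -0.9983 -0.0041]
 [ 0.2199 -0.0089 -0.9755]] 0.2820627071996138 44.72262404859066
```

View pics/w8.png

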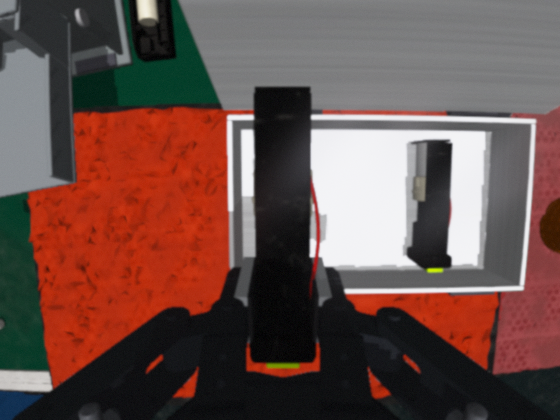

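Rim corners are now (228,116), (535,120), (523,290), (233,290). Core B lies flat at (430,205).

```bash
python3 - <<'E'
from h import *
o=robot.get_obs()
B=onz('wrist',[(228,116),(535,120),(523,290),(233,290)],.129,o); print(B,B.mean(0))
for a,b in ((0,1),(3,2)): d=B[a]-B[b]; print(np.degrees(np.arctan2(-d[0],d[1])),np.linalg.norm(d))
E
```

```text
[[ 0.542   0.0144  0.129 ]
 [ 0.5283 -0.2312  0.129 ]
 [ 0.3872 -0.2238  0.129 ]
 [ 0.4029  0.0203  0.129 ]] [ 0.4651 -0.1051  0.129 ]
-3.1885867361074163 0.24592584593828443
-3.6775543509618096 0.2446526364823153
```

Call:
{"name": "drive_tool", "arguments": {
  "deltas": [
    {"travel": [-0.11,-0.78,0],"twist": [0,0,0]},
    {"travel": [0,0,-1],"twist": [0,0,0]},
    {"travel": [0,0,-1],"twist": [0,0,0]},
    {"travel": [0,0,-0.7],"twist": [0,0,0]},
    {"travel": [0,0,-0.4],"twist": [0,0,0]}
  ]
}}

```text
time_s: 21.15
ee_pos: [0.44, -0.0539, 0.0986]
eef_rot: [[0.975, -0.052, 0.217], [-0.053, -0.999, -0.002], [0.217, -0.009, -0.976]]
ft_force: [-0.1, -0.0, -1.7]
grip_width: 0.285
grasp_force: 44.7
```

Call:
{"name": "drive_tool", "arguments": {
  "deltas": [
    {"travel": [0,0,-0.3],"twist": [0,0,0]},
    {"travel": [0,0,-0.13],"twist": [0,0,0]},
    {"travel": [0,0,0],"twist": [0,0,0]}
  ]
}}

```text
time_s: 21.52
ee_pos: [0.4403, -0.0547, 0.0824]
eef_rot: [[0.974, -0.053, 0.218], [-0.054, -0.999, -0.003], [0.218, -0.009, -0.976]]
ft_force: [0.1, -0.2, -1.7]
grip_width: 0.283
grasp_force: 44.7
```

Call:
{"name": "drive_tool", "arguments": {
  "deltas": [
    {"travel": [0,0,0],"twist": [0,0,0]},
    {"travel": [0,0,0],"twist": [0,0,0]},
    {"travel": [0,0,0],"twist": [0,0,0]},
    {"travel": [-0.1,0,0.4],"twist": [0,0,0]},
    {"travel": [-0.1,0,0.7],"twist": [0,0,0]}
  ],
  "grip": -0.04
}}

```text
time_s: 22.15
ee_pos: [0.4312, -0.0553, 0.1261]
eef_rot: [[0.975, -0.054, 0.216], [-0.055, -0.999, -0.003], [0.216, -0.009, -0.976]]
ft_force: [-0.1, 0.2, -0.5]
grip_width: 0.518
grasp_force: 0.0
```

Call:
{"name": "drive_tool", "arguments": {
  "deltas": [
    {"travel": [0,0,1],"twist": [0,0.4,0]},
    {"travel": [0,0.3,1],"twist": [0,0.8,0]},
    {"travel": [0.1,1,1],"twist": [0,0.9,0.3]},
    {"travel": [0.2,1,0],"twist": [0,0,0.3]},
    {"travel": [0.2,1,0],"twist": [0,0,0.3]}
  ]
}}

```text
time_s: 22.78
ee_pos: [0.4526, 0.078, 0.2469]
eef_rot: [[0.999, 0.04, 0.002], [0.04, -0.999, -0.001], [0.001, 0.001, -1.0]]
ft_force: [-0.4, -0.0, -0.4]
grip_width: 0.525
grasp_force: 0.0
```

Call:
{"name": "drive_tool", "arguments": {
  "deltas": [
    {"travel": [0.2,1,0],"twist": [0,0,0.3]},
    {"travel": [0.2,1,0],"twist": [0,0,0.25]},
    {"travel": [0.1,1,0],"twist": [0,0,0]},
    {"travel": [0,1,0],"twist": [0,0,0]},
    {"travel": [0,0,0],"twist": [0,0,0]}
  ],
  "grip": -1
}}

```text
time_s: 23.4
ee_pos: [0.4711, 0.2402, 0.246]
eef_rot: [[0.995, 0.102, -0.0], [0.102, -0.995, -0.0], [-0.0, 0.0, -1.0]]
ft_force: [0.2, -0.6, -0.1]
grip_width: 0.999
grasp_force: 0.0
```

```bash
python3 - <<'E'
from h import *
im,o=grab('wrist','w9'); print(o['ee_pos'],o['eef_rot'])
im2,_=grab('top');im3,_=grab('scene')
b=np.zeros((600,800,3),np.uint8); b[:300,:400]=cv2.resize(im,(400,300)); b[:300,400:]=cv2.resize(im3[120:345,120:420],(400,300),interpolation=2)
b[300:,:]=cv2.resize(im2[150:270,200:520],(800,300),interpolation=2)
cv2.imwrite('pics/m9.png',b[:,:,::-1])
# handle: predicted pixel
print(proj('wrist',[binpt(-.016,0,.165)],o))
E
```

```text
[0.4711 0.2402 0.246 ] [[ 0.9948  0.1021 -0.0003]
 [ 0.1021 -0.9948 -0.0001]
 [-0.0004  0.0001 -1.    ]]
[[245.5711 191.7359]]
```

View pics/m9.png

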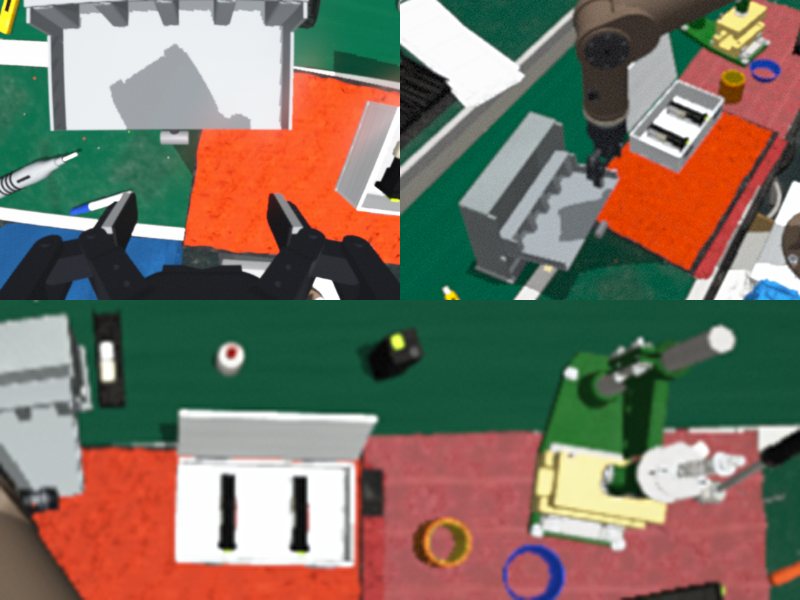

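Both cores lie flat in the box and the bin is empty. The handle is at (173,137), as predicted. Now I pinch it and swing the bin back.

Call:
{"name": "drive_tool", "arguments": {
  "deltas": [
    {"travel": [-0.03,0.86,0],"twist": [0,0,0]},
    {"travel": [0,0,-1],"twist": [0,0,0]},
    {"travel": [0,0,-1],"twist": [0,0,0]},
    {"travel": [0,0,-1],"twist": [0,0,0]},
    {"travel": [0,0,-0.9],"twist": [0,0,0]}
  ]
}}

```text
time_s: 24.18
ee_pos: [0.4711, 0.2693, 0.0891]
eef_rot: [[0.995, 0.095, 0.0], [0.095, -0.995, -0.002], [0.0, 0.002, -1.0]]
ft_force: [0.4, 0.4, 0.5]
grip_width: 1.001
grasp_force: 0.0
```

Call:
{"name": "drive_tool", "arguments": {
  "deltas": [
    {"travel": [0,0,-0.08],"twist": [0,0,0]},
    {"travel": [0,0,0],"twist": [0,0,0]},
    {"travel": [0,0,0],"twist": [0,0,0]},
    {"travel": [0,0,0],"twist": [0,0,0]},
    {"travel": [0,0,0],"twist": [0,0,0]}
  ],
  "grip": 1,
  "force": 35
}}

```text
time_s: 24.8
ee_pos: [0.4713, 0.2761, 0.0898]
eef_rot: [[0.995, 0.1, 0.004], [0.1, -0.995, 0.006], [0.005, -0.005, -1.0]]
ft_force: [-3.4, 11.8, 1.2]
grip_width: 0.41
grasp_force: 37.9
```

Call:
{"name": "drive_tool", "arguments": {
  "deltas": [
    {"travel": [0.08,0.01,0.46],"twist": [0,0,0]},
    {"travel": [0.08,0.01,0.46],"twist": [0,0,0]},
    {"travel": [0.18,0.02,0.43],"twist": [0,0,0]},
    {"travel": [0.18,0.02,0.43],"twist": [0,0,0]},
    {"travel": [0,0,0],"twist": [0,0,0]}
  ]
}}

```text
time_s: 25.42
ee_pos: [0.4939, 0.2785, 0.1622]
eef_rot: [[0.995, 0.099, 0.007], [0.099, -0.995, 0.007], [0.008, -0.006, -1.0]]
ft_force: [4.6, 12.5, -5.2]
grip_width: 0.413
grasp_force: 36.7
```

Call:
{"name": "drive_tool", "arguments": {
  "deltas": [
    {"travel": [0.28,0.03,0.38],"twist": [0,0,0]},
    {"travel": [0.28,0.03,0.38],"twist": [0,0,0]},
    {"travel": [0.35,0.035,0.3],"twist": [0,0,0]},
    {"travel": [0.35,0.035,0.3],"twist": [0,0,0]},
    {"travel": [0,0,0],"twist": [0,0,0]}
  ]
}}

```text
time_s: 26.05
ee_pos: [0.5429, 0.2835, 0.2156]
eef_rot: [[0.995, 0.1, 0.004], [0.1, -0.995, 0.006], [0.005, -0.006, -1.0]]
ft_force: [0.4, 12.6, -4.4]
grip_width: 0.412
grasp_force: 37.2
```

Call:
{"name": "drive_tool", "arguments": {
  "deltas": [
    {"travel": [0.41,0.04,0.22],"twist": [0,0,0]},
    {"travel": [0.41,0.04,0.22],"twist": [0,0,0]},
    {"travel": [0.4,0.04,0.12],"twist": [0,0,0]},
    {"travel": [0.4,0.04,0.1],"twist": [0,0,0]},
    {"travel": [0,0,0],"twist": [0,0,0]}
  ]
}}

```text
time_s: 26.68
ee_pos: [0.6066, 0.2903, 0.2416]
eef_rot: [[0.995, 0.1, 0.002], [0.1, -0.995, 0.006], [0.003, -0.006, -1.0]]
ft_force: [-1.0, 11.9, -0.1]
grip_width: 0.415
grasp_force: 36.5
```

Call:
{"name": "drive_tool", "arguments": {
  "deltas": [
    {"travel": [0.1,0.01,0.02],"twist": [0,0,0]},
    {"travel": [0.08,0.01,0],"twist": [0,0,0]},
    {"travel": [0,0,0],"twist": [0,0,0]}
  ]
}}

```text
time_s: 27.05
ee_pos: [0.6129, 0.2909, 0.2427]
eef_rot: [[0.995, 0.101, 0.002], [0.101, -0.995, 0.006], [0.002, -0.006, -1.0]]
ft_force: [-2.6, 11.2, 1.3]
grip_width: 0.414
grasp_force: 36.5
```

Call:
{"name": "drive_tool", "arguments": {
  "deltas": [
    {"travel": [0.08,0.01,0],"twist": [0,0,0]},
    {"travel": [0.05,0,0],"twist": [0,0,0]},
    {"travel": [0,0,0],"twist": [0,0,0]}
  ]
}}

```text
time_s: 27.42
ee_pos: [0.6183, 0.2915, 0.2433]
eef_rot: [[0.995, 0.101, 0.003], [0.101, -0.995, 0.006], [0.003, -0.006, -1.0]]
ft_force: [-2.4, 12.0, 3.9]
grip_width: 0.412
grasp_force: 36.5
```

Call:
{"name": "drive_tool", "arguments": {
  "deltas": [
    {"travel": [0,0,0],"twist": [0,0,0]},
    {"travel": [0,0,0],"twist": [0,0,0]},
    {"travel": [0,0,0],"twist": [0,0,0]},
    {"travel": [0,0,1],"twist": [0,0,0]},
    {"travel": [0,0,1],"twist": [0,0,0]}
  ],
  "grip": -1
}}

```text
time_s: 28.05
ee_pos: [0.619, 0.2856, 0.3205]
eef_rot: [[0.995, 0.096, -0.001], [0.096, -0.995, -0.003], [-0.001, 0.002, -1.0]]
ft_force: [0.6, 0.4, 0.2]
grip_width: 1.0
grasp_force: 0.0
```

Call:
{"name": "drive_tool", "arguments": {
  "deltas": [
    {"travel": [0,0,1],"twist": [0,0,0]},
    {"travel": [0,0,0.6],"twist": [0,0,0]},
    {"travel": [-0.6,0,0],"twist": [0,0,0]},
    {"travel": [0,0,0],"twist": [0,0,0]}
  ],
  "grip": 1
}}

```text
time_s: 28.55
ee_pos: [0.5941, 0.2865, 0.3848]
eef_rot: [[0.995, 0.098, 0.001], [0.098, -0.995, -0.001], [0.001, 0.001, -1.0]]
ft_force: [0.2, 0.6, 0.2]
grip_width: 0.147
grasp_force: 0.0
```

```bash
python3 - <<'E'
from h import *
im,o=grab('wrist','w10'); print(o['ee_pos'],o['eef_rot'])
print('pred handle shut',proj('wrist',[binpt(-.025,0,.170,0)],o))
# handle: mid-grey blob near prediction
w1=cv2.imread('pics/w1.png')[:,:,::-1]; print('ref colour',w1[170,275],w1[170,300])
p=proj('wrist',[binpt(-.025,0,.170,0)],o)[0].astype(int)
g=im.astype(int); sat=g.max(2)-g.min(2)
m=((sat<20)&(g.mean(2)>60)&(g.mean(2)<170)).astype(np.uint8)
n,l,s,c=cv2.connectedComponentsWithStats(m)
for i in range(1,n):
    if 150<s[i,4]<4000: print(s[i],c[i])
E
```

```text
[0.5941 0.2865 0.3848] [[ 0.9952  0.098   0.0008]
 [ 0.098  -0.9952 -0.001 ]
 [ 0.0007  0.0011 -1.    ]]
pred handle shut [[282.9688 181.3646]]
ref colour [152 151 154] [152 148 150]
[138  52 313   8 569] [310.9332  54.348 ]
[495 100  40  28 691] [511.5036 112.4428]
[  0 137 123  11 174] [ 61.2816 142.0632]
[248 257  18  49 572] [257.4336 280.2727]
[  65  258  105   50 1117] [113.6321 281.6052]
[300 258  18  48 541] [307.793  281.4954]
[455 408  22  12 212] [465.8962 414.1698]
```

```bash
python3 - <<'E'
from h import *
a=cv2.imread('pics/w1.png').mean(2); b=cv2.imread('pics/w10.png').mean(2)
print('w1',a[120:190,272].astype(int)); print('w10',b[120:210,268].astype(int))
o=robot.get_obs()
print(proj('wrist',[binpt(-.004,0,.154,t) for t in (0,.03,.06)]+[binpt(-.025,0,.165,t) for t in (0,.03,.06)],o))
E
```

```text
w1 [114 115 115 113 107  98  96  88  80  73  71  69  73  73  72  71  70  70
  75  81  96 109 112  99  79  51  39  36  35  35  41  38  46  63  89 117
 141 157 157 152 135 121 123 131 133 140 147 150 154 153 153 151 149 144
 139 136 132 125 116 104  83  60  48  44  44  45  42  47  45  43]
w10 [116 115 115 115 116 115 118 116 115 116 117 116 119 117 113 100  86  74
  73  74  73  75  73  73  73  71  72  74  75  76  85 104 115 114  99  69
  48  43  46  67  93 118 146 161 164 163 160 159 161 160 151 135 124 123
 129 136 144 151 155 159 159 155 154 150 148 144 141 136 129 122 105  84
  59  48  47  46  45  46  49  46  45  43  42  42  44  42  44  44  42  42]
[[282.1966 154.7712]
 [282.2087 159.9368]
 [282.2206 165.0103]
 [282.25   180.9303]
 [282.2628 186.2057]
 [282.2753 191.3219]]
```

```bash
python3 - <<'E'
from h import *
o=robot.get_obs()
o1=dict(ee_pos=[.58535,.29014,.3889],eef_rot=[[.995,.101,-.002],[.101,-.995,.001],[-.002,-.001,-1.]])
for oo,c,r in ((o1,272,(126.3,141.7,179.8)),(o,268,(135.6,152.3,191.3))):
    P=[onz('wrist',[(c,x)],z,oo)[0] for x,z in zip(r,(.242,.244,.250))]
    print([(round(float((p-P[0])@RX),4)) for p in P])
E
```

```text
[0.0, -0.0132, -0.0464]
[0.0, -0.0143, -0.0482]
```

Call:
{"name": "drive_tool", "arguments": {
  "deltas": [
    {"travel": [-0.22,0.09,0.1],"twist": [0,0,0]},
    {"travel": [0,0,0],"twist": [0,0,0]},
    {"travel": [0,0,0],"twist": [0,0,0]},
    {"travel": [0,0,0],"twist": [0,0,0]},
    {"travel": [0,0,0],"twist": [0,0,0]}
  ]
}}

```text
time_s: 29.22
ee_pos: [0.5865, 0.2897, 0.3876]
eef_rot: [[0.995, 0.097, 0.0], [0.097, -0.995, -0.002], [-0.0, 0.002, -1.0]]
ft_force: [0.1, -0.1, 0.7]
grip_width: 0.001
grasp_force: 0.0
```

```bash
python3 - <<'E'
from h import *
im,o=grab('wrist','w11'); print(o['ee_pos'])
print(im.astype(float).mean(2)[115:190,268].astype(int))
E
```

```text
[0.5865 0.2897 0.3876]
[115 118 116 116 119 117 119 118 118 117 113 104  97  89  80  77  73  73
  74  74  75  74  74  74  72  76  81 101 114 112 100  71  47  39  38  36
  39  38  46  65  92 120 147 160 164 163 154 138 128 129 132 141 148 155
 156 157 158 156 153 149 149 144 139 136 130 119 108  86  62  47  45  45
  46  46  47]
```

Call:
{"name": "drive_tool", "arguments": {
  "deltas": [
    {"travel": [-0.35,0,-0.3],"twist": [0,0,0]},
    {"travel": [0,0,-1],"twist": [0,0,0]},
    {"travel": [0,0,-1],"twist": [0,0,0]},
    {"travel": [0,0,-1],"twist": [0,0,0]},
    {"travel": [0,0,-0.2],"twist": [0,0,0]}
  ]
}}

```text
time_s: 29.9
ee_pos: [0.5711, 0.2889, 0.2452]
eef_rot: [[0.995, 0.097, -0.004], [0.097, -0.995, -0.004], [-0.004, 0.004, -1.0]]
ft_force: [0.3, -0.4, -0.2]
grip_width: 0.001
grasp_force: 0.0
```

Call:
{"name": "drive_tool", "arguments": {
  "deltas": [
    {"travel": [0.3,0,0],"twist": [0,0,0]},
    {"travel": [0.15,0,0],"twist": [0,0,0]},
    {"travel": [0.1,0,0],"twist": [0,0,0]},
    {"travel": [0,0,0],"twist": [0,0,0]},
    {"travel": [0,0,0],"twist": [0,0,0]}
  ]
}}

```text
time_s: 30.52
ee_pos: [0.5899, 0.2902, 0.2495]
eef_rot: [[0.995, 0.099, -0.008], [0.099, -0.995, -0.003], [-0.008, 0.002, -1.0]]
ft_force: [-23.6, -4.7, 11.8]
grip_width: -0.002
grasp_force: 11.8
```

Call:
{"name": "drive_tool", "arguments": {
  "deltas": [
    {"travel": [-0.4,0,0],"twist": [0,0,0]},
    {"travel": [-0.2,0,1],"twist": [0,0,0]},
    {"travel": [0,0,1],"twist": [0,0,0]},
    {"travel": [0,0,1],"twist": [0,0,0]},
    {"travel": [0,-0.5,0.5],"twist": [0,0,0]}
  ]
}}

```text
time_s: 31.15
ee_pos: [0.5711, 0.2711, 0.3915]
eef_rot: [[0.995, 0.099, 0.005], [0.099, -0.995, 0.002], [0.005, -0.001, -1.0]]
ft_force: [0.7, -0.4, 0.7]
grip_width: 0.001
grasp_force: 0.0
```

```bash
python3 - <<'E'
from h import *
im,o=grab('top','t12'); print(o['ee_pos'])
im0=cv2.imread('pics/top0.png')[:,:,::-1]
for I in (im0,im):
    m=((I.min(2)>215)).astype(np.uint8); m[:, :240]=0; m[:,370:]=0; m[:190]=0; m[270:]=0
    cs=max(cv2.findContours(cv2.morphologyEx(m,3,np.ones((9,25))),0,1)[0],key=cv2.contourArea)
    print(cv2.minAreaRect(cs),cv2.boundingRect(cs))
# lid tip height scan
H=np.array([.540,-.113,.133])
for th in (1.5,1.6,1.7,1.8,1.9,1.95):
    t=H+np.array([-.154*np.cos(th),0,.154*np.sin(th)]); print(th,t,proj('top',t))
print(im[180:215,311].mean(1).astype(int))
E
```

```text
[0.5711 0.2711 0.3915]
((305.8296203613281, 234.13418579101562), (70.47281646728516, 40.5399169921875), 1.5911403894424438) (271, 214, 71, 42)
((305.63995361328125, 234.46226501464844), (70.88932800292969, 41.31739807128906), 1.5911403894424438) (270, 213, 72, 43)
1.5 [ 0.5291 -0.113   0.2866] [[312.0067 212.0008]]
1.6 [ 0.5445 -0.113   0.2869] [[311.8257 207.1358]]
1.7 [ 0.5598 -0.113   0.2857] [[311.5917 202.355 ]]
1.8 [ 0.575 -0.113  0.283] [[311.3083 197.722 ]]
1.9 [ 0.5898 -0.113   0.2787] [[310.9799 193.297 ]]
1.95 [ 0.597  -0.113   0.2761] [[310.8004 191.18  ]]
[ 53  54  55  53  54  54  54  55  54  53  53  53  52  50 108 219 249 237
 188 171 172 173 171 171 171 173 173 172 171 171 173 173 168 181 235]
```

The box has not moved and the lid stands at about 1.88 rad. I'm going behind it.

Call:
{"name": "drive_tool", "arguments": {
  "deltas": [
    {"travel": [0.3,-1,0],"twist": [0,0,-0.3]},
    {"travel": [0.3,-1,0],"twist": [0,0,-0.3]},
    {"travel": [0.3,-1,0],"twist": [0,0,-0.3]},
    {"travel": [0.3,-1,0],"twist": [0,0,-0.3]},
    {"travel": [0.3,-1,0],"twist": [0,0,-0.25]}
  ]
}}

```text
time_s: 31.82
ee_pos: [0.6305, 0.0669, 0.3871]
eef_rot: [[0.998, -0.057, -0.001], [-0.057, -0.998, -0.002], [-0.001, 0.002, -1.0]]
ft_force: [0.5, -0.5, 0.9]
grip_width: 0.001
grasp_force: 0.0
```

Call:
{"name": "drive_tool", "arguments": {
  "deltas": [
    {"travel": [0.2,-1,0],"twist": [0,0,0]},
    {"travel": [0,-1,0],"twist": [0,0,0]},
    {"travel": [0,-1,0],"twist": [0,0,0]},
    {"travel": [0,-1,0],"twist": [0,0,0]},
    {"travel": [0,-0.5,0],"twist": [0,0,0]}
  ]
}}

```text
time_s: 32.45
ee_pos: [0.6376, -0.1141, 0.3871]
eef_rot: [[0.998, -0.059, -0.001], [-0.059, -0.998, -0.003], [-0.001, 0.003, -1.0]]
ft_force: [0.1, 0.6, -1.0]
grip_width: 0.002
grasp_force: 0.0
```

Call:
{"name": "drive_tool", "arguments": {
  "deltas": [
    {"travel": [0,0,-1],"twist": [0,0,0]},
    {"travel": [0,0,-1],"twist": [0,0,0]},
    {"travel": [0,0,-1],"twist": [0,0,0]},
    {"travel": [0,0,-0.7],"twist": [0,0,0]},
    {"travel": [0,0,0],"twist": [0,0,0]}
  ]
}}

```text
time_s: 33.08
ee_pos: [0.6368, -0.1095, 0.2373]
eef_rot: [[0.999, -0.054, -0.005], [-0.054, -0.999, -0.001], [-0.005, 0.001, -1.0]]
ft_force: [0.8, 0.7, -0.4]
grip_width: -0.0
grasp_force: 0.0
```

Call:
{"name": "drive_tool", "arguments": {
  "deltas": [
    {"travel": [-0.4,0,0],"twist": [0,0,0]},
    {"travel": [-0.4,0,0],"twist": [0,0,0]},
    {"travel": [-0.4,0,0.05],"twist": [0,0,0]},
    {"travel": [-0.4,0,0.05],"twist": [0,0,0]},
    {"travel": [-0.4,0,0.05],"twist": [0,0,0]}
  ]
}}

```text
time_s: 33.7
ee_pos: [0.5599, -0.1087, 0.2483]
eef_rot: [[0.999, -0.053, 0.006], [-0.053, -0.999, -0.001], [0.006, 0.0, -1.0]]
ft_force: [2.6, 2.2, 3.1]
grip_width: -0.002
grasp_force: 1.7
```

Call:
{"name": "drive_tool", "arguments": {
  "deltas": [
    {"travel": [-0.32,0,0],"twist": [0,0,0]},
    {"travel": [-0.32,0,0],"twist": [0,0,0]},
    {"travel": [-0.32,0,-0.05],"twist": [0,0,0]},
    {"travel": [0,0,0],"twist": [0,0,0]}
  ]
}}

```text
time_s: 34.2
ee_pos: [0.5183, -0.1106, 0.2435]
eef_rot: [[0.998, -0.055, -0.002], [-0.055, -0.998, -0.002], [-0.002, 0.002, -1.0]]
ft_force: [-0.5, -0.0, 0.8]
grip_width: 0.003
grasp_force: 0.0
```

Call:
{"name": "drive_tool", "arguments": {
  "deltas": [
    {"travel": [-0.43,0,-0.25],"twist": [0,0,0]},
    {"travel": [-0.43,0,-0.25],"twist": [0,0,0]},
    {"travel": [-0.33,0,-0.36],"twist": [0,0,0]},
    {"travel": [-0.33,0,-0.36],"twist": [0,0,0]},
    {"travel": [0,0,0],"twist": [0,0,0]}
  ]
}}

```text
time_s: 34.83
ee_pos: [0.4575, -0.1106, 0.194]
eef_rot: [[0.998, -0.055, -0.004], [-0.055, -0.998, -0.002], [-0.003, 0.002, -1.0]]
ft_force: [-0.2, 0.2, 0.7]
grip_width: -0.002
grasp_force: 0.0
```

```bash
python3 - <<'E'
from h import *
im,o=grab('scene','s13'); im2,_=grab('top'); im3,_=grab('wrist'); print(o['ee_pos'],o['ft_force'])
b=np.zeros((600,800,3),np.uint8); b[:300,:400]=cv2.resize(im3,(400,300)); b[:300,400:]=cv2.resize(im[120:300,210:450],(400,300),interpolation=2)
b[300:,:400]=cv2.resize(im2[150:270,230:390],(400,300),interpolation=2)
b[300:,400:]=cv2.resize(im[150:360,110:390],(400,300),interpolation=2)
cv2.imwrite('pics/m13.png',b[:,:,::-1])
E
```

```text
[ 0.4575 -0.1106  0.194 ] [-0.1893  0.2179  0.6771]
```

View pics/m13.png

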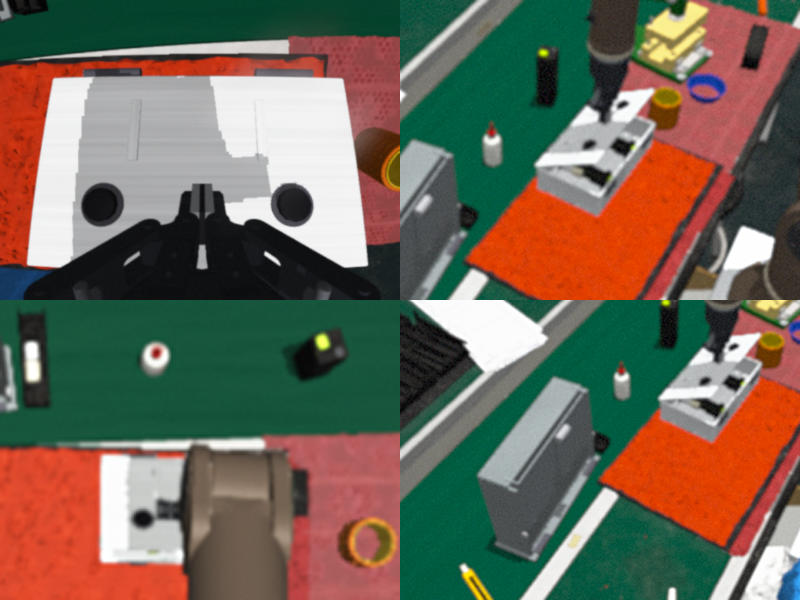

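The lid is nearly down, with both studs visible at (102,204) and (292,204), and the bin is shut. I continue pushing the lid down.

Call:
{"name": "drive_tool", "arguments": {
  "deltas": [
    {"travel": [-0.2,0,-0.4],"twist": [0,0,0]},
    {"travel": [-0.15,0,-0.3],"twist": [0,0,0]},
    {"travel": [-0.1,0,-0.3],"twist": [0,0,0]},
    {"travel": [0,0,-0.25],"twist": [0,0,0]},
    {"travel": [0,0,0],"twist": [0,0,0]}
  ]
}}

```text
time_s: 35.6
ee_pos: [0.4404, -0.1101, 0.1441]
eef_rot: [[0.999, -0.055, -0.002], [-0.055, -0.999, -0.001], [-0.002, 0.002, -1.0]]
ft_force: [0.6, -0.7, -0.2]
grip_width: 0.001
grasp_force: 0.0
```

Call:
{"name": "drive_tool", "arguments": {
  "deltas": [
    {"travel": [0,0,-0.15],"twist": [0,0,0]},
    {"travel": [0,0,0],"twist": [0,0,0]}
  ]
}}

```text
time_s: 35.85
ee_pos: [0.4411, -0.1101, 0.1387]
eef_rot: [[0.999, -0.055, -0.0], [-0.055, -0.999, -0.002], [-0.0, 0.002, -1.0]]
ft_force: [-0.3, 0.9, -0.0]
grip_width: -0.0
grasp_force: 0.0
```

Call:
{"name": "drive_tool", "arguments": {
  "deltas": [
    {"travel": [0,0,-0.08],"twist": [0,0,0]},
    {"travel": [0,0,-0.08],"twist": [0,0,0]},
    {"travel": [0,0,0],"twist": [0,0,0]}
  ]
}}

```text
time_s: 36.22
ee_pos: [0.4414, -0.1102, 0.1358]
eef_rot: [[0.998, -0.055, 0.002], [-0.055, -0.998, -0.002], [0.002, 0.002, -1.0]]
ft_force: [-16.1, 1.9, 51.0]
grip_width: 0.002
grasp_force: 25.9
```

Call:
{"name": "drive_tool", "arguments": {
  "deltas": [
    {"travel": [0,0,0.5],"twist": [0,0,0]},
    {"travel": [0,0,1],"twist": [0,0,0]},
    {"travel": [0,0,0.5],"twist": [0,0,0]},
    {"travel": [0,0,0],"twist": [0,0,0]}
  ]
}}

```text
time_s: 36.72
ee_pos: [0.4422, -0.1103, 0.214]
eef_rot: [[0.999, -0.055, 0.003], [-0.055, -0.999, -0.002], [0.003, 0.002, -1.0]]
ft_force: [0.9, 0.4, -0.3]
grip_width: 0.004
grasp_force: 0.0
```

```bash
cat > studs.py <<'E'
from h import *
def studs(save):
    im,o=grab('wrist',save); print(o['ee_pos'],o['time_s'])
    m=(im.max(2)<70).astype(np.uint8); n,l,s,c=cv2.connectedComponentsWithStats(m)
    for i in range(1,n):
        if 250<s[i,4]<6000 and .6<s[i,2]/s[i,3]<1.7:
            print(s[i],c[i],onz('wrist',[c[i]],.145,o)[0])
    # lid edges, white/grey vs red: far-left & front corners
    return im,o
if __name__=='__main__':
    im,o=studs('w14')
    m=((im.min(2)>120)).astype(np.uint8); cs=max(cv2.findContours(m,0,1)[0],key=cv2.contourArea)
    q=cv2.approxPolyDP(cv2.convexHull(cs),6,True).reshape(-1,2); print(np.c_[q,onz('wrist',q,.139,o)])
E
python3 studs.py
```

```text
[ 0.4422 -0.1103  0.214 ] 36.725
[497 199  29  35 449] [513.7283 215.5813] [ 0.439  -0.2782  0.145 ]
[ 163  214   40   38 1213] [182.596  232.2902] [ 0.4396 -0.0373  0.145 ]
[361 227  27  24 305] [376.3738 240.5967] [ 0.4255 -0.1764  0.145 ]
[[464.      85.       0.5303  -0.2331   0.139 ]
 [432.     284.       0.3822  -0.2248   0.139 ]
 [121.     282.       0.3973   0.0213   0.139 ]
 [ 90.      84.       0.5444   0.0116   0.139 ]]
```

Call:
{"name": "drive_tool", "arguments": {
  "deltas": [
    {"travel": [-0.1,0.93,0],"twist": [0,0,0]},
    {"travel": [0,0.93,0],"twist": [0,0,0]},
    {"travel": [0,0,-0.8],"twist": [0,0,0]},
    {"travel": [0,0,-0.7],"twist": [0,0,0]},
    {"travel": [0,0,0],"twist": [0,0,0]}
  ]
}}

```text
time_s: 37.4
ee_pos: [0.435, -0.0357, 0.1503]
eef_rot: [[0.999, -0.054, -0.006], [-0.054, -0.999, -0.002], [-0.006, 0.002, -1.0]]
ft_force: [-0.6, -0.5, 0.7]
grip_width: -0.003
grasp_force: 0.0
```

Call:
{"name": "drive_tool", "arguments": {
  "deltas": [
    {"travel": [0,0,-0.1],"twist": [0,0,0]},
    {"travel": [0,0,-0.1],"twist": [0,0,0]},
    {"travel": [0,0,-0.05],"twist": [0,0,0]},
    {"travel": [0,0,0],"twist": [0,0,0]}
  ]
}}

```text
time_s: 37.9
ee_pos: [0.4376, -0.0358, 0.143]
eef_rot: [[0.999, -0.055, 0.001], [-0.055, -0.999, -0.002], [0.001, 0.002, -1.0]]
ft_force: [1.4, 0.4, 1.3]
grip_width: 0.001
grasp_force: 0.6
```

Call:
{"name": "drive_tool", "arguments": {
  "deltas": [
    {"travel": [0,0,-0.08],"twist": [0,0,0]},
    {"travel": [0,0,-0.04],"twist": [0,0,0]},
    {"travel": [0,0,0],"twist": [0,0,0]}
  ]
}}

```text
time_s: 38.28
ee_pos: [0.4376, -0.0358, 0.1381]
eef_rot: [[0.999, -0.055, 0.001], [-0.055, -0.999, -0.002], [0.001, 0.002, -1.0]]
ft_force: [-0.9, -0.7, 8.5]
grip_width: -0.0
grasp_force: 4.2
```

Call:
{"name": "drive_tool", "arguments": {
  "deltas": [
    {"travel": [0,0,-0.05],"twist": [0,0,0]},
    {"travel": [0,0,0],"twist": [0,0,0]}
  ]
}}

```text
time_s: 38.52
ee_pos: [0.4377, -0.0358, 0.1377]
eef_rot: [[0.998, -0.055, 0.002], [-0.055, -0.998, -0.002], [0.002, 0.002, -1.0]]
ft_force: [-9.0, -0.0, 34.0]
grip_width: 0.002
grasp_force: 17.2
```

Call:
{"name": "drive_tool", "arguments": {
  "deltas": [
    {"travel": [0,0,0.8],"twist": [0,0,0]},
    {"travel": [-0.05,-0.9,0],"twist": [0,0,0]},
    {"travel": [-0.05,-0.9,0],"twist": [0,0,0]},
    {"travel": [-0.05,-0.9,0],"twist": [0,0,0]},
    {"travel": [0,-0.8,0],"twist": [0,0,0]}
  ]
}}

```text
time_s: 39.15
ee_pos: [0.4305, -0.1769, 0.1674]
eef_rot: [[0.998, -0.055, -0.001], [-0.055, -0.998, -0.001], [-0.001, 0.002, -1.0]]
ft_force: [1.2, 0.9, 0.1]
grip_width: -0.005
grasp_force: 0.0
```

Call:
{"name": "drive_tool", "arguments": {
  "deltas": [
    {"travel": [0,0,-0.4],"twist": [0,0,0]},
    {"travel": [0,0,-0.2],"twist": [0,0,0]},
    {"travel": [0,0,0],"twist": [0,0,0]}
  ]
}}

```text
time_s: 39.52
ee_pos: [0.4307, -0.1752, 0.1432]
eef_rot: [[0.999, -0.054, -0.002], [-0.054, -0.999, -0.001], [-0.001, 0.001, -1.0]]
ft_force: [0.1, -0.4, 0.9]
grip_width: 0.001
grasp_force: 0.0
```

Call:
{"name": "drive_tool", "arguments": {
  "deltas": [
    {"travel": [0,0,-0.08],"twist": [0,0,0]},
    {"travel": [0,0,-0.05],"twist": [0,0,0]},
    {"travel": [0,0,-0.04],"twist": [0,0,0]},
    {"travel": [0,0,0],"twist": [0,0,0]}
  ]
}}

```text
time_s: 40.02
ee_pos: [0.4314, -0.1753, 0.138]
eef_rot: [[0.999, -0.054, 0.001], [-0.054, -0.999, -0.001], [0.001, 0.001, -1.0]]
ft_force: [-5.0, 2.7, 16.6]
grip_width: 0.002
grasp_force: 8.3
```

Call:
{"name": "drive_tool", "arguments": {
  "deltas": [
    {"travel": [0,0,-0.05],"twist": [0,0,0]},
    {"travel": [0,0,0],"twist": [0,0,0]}
  ]
}}

```text
time_s: 40.28
ee_pos: [0.4316, -0.1753, 0.1376]
eef_rot: [[0.999, -0.054, 0.002], [-0.054, -0.999, -0.002], [0.002, 0.002, -1.0]]
ft_force: [-12.2, 5.8, 41.1]
grip_width: 0.001
grasp_force: 20.3
```

Call:
{"name": "drive_tool", "arguments": {
  "deltas": [
    {"travel": [0,0,0.8],"twist": [0,0,0]},
    {"travel": [0,0,1],"twist": [0,0,0]},
    {"travel": [0,0.8,1],"twist": [0,0,0]},
    {"travel": [0,0.8,0],"twist": [0,0,0]},
    {"travel": [0,0,0],"twist": [0,0,0]}
  ]
}}

```text
time_s: 40.9
ee_pos: [0.4315, -0.1095, 0.2475]
eef_rot: [[0.999, -0.051, 0.001], [-0.051, -0.999, -0.001], [0.001, 0.001, -1.0]]
ft_force: [-0.4, -0.6, -0.3]
grip_width: 0.001
grasp_force: 0.0
```

```bash
python3 studs.py; python3 - <<'E'
from h import *
im=cv2.imread('pics/w14.png'); 
m=cv2.HoughCircles(cv2.cvtColor(im,6),cv2.HOUGH_GRADIENT,1,40,param1=80,param2=14,minRadius=10,maxRadius=26); print(m[0][:6])
E
```

```text
[ 0.4315 -0.1095  0.2475] 40.9
[ 169  170   37   35 1025] [187.36   186.9259] [ 0.4533 -0.034   0.145 ]
[[442.      52.       0.5445  -0.231    0.139 ]
 [415.     239.       0.3961  -0.2212   0.139 ]
 [130.     236.       0.4111   0.0245   0.139 ]
 [105.      50.       0.5587   0.0158   0.139 ]
 [337.      38.       0.5559  -0.1536   0.139 ]]
[[358.5 187.5  19. ]
 [532.5 191.5  25.4]
 [187.5 186.5  19. ]
 [487.5 181.5  21. ]]
```

Call:
{"name": "drive_tool", "arguments": {
  "deltas": [
    {"travel": [0,1,0.5],"twist": [0,0,0]},
    {"travel": [0,1,0.5],"twist": [0,0,0]},
    {"travel": [0,1,0.5],"twist": [0,0,0]},
    {"travel": [0,1,0],"twist": [0,0,0]},
    {"travel": [0,1,0],"twist": [0,0,0]}
  ]
}}

```text
time_s: 41.58
ee_pos: [0.4314, 0.0884, 0.3068]
eef_rot: [[0.998, -0.056, 0.0], [-0.056, -0.998, -0.002], [0.0, 0.002, -1.0]]
ft_force: [0.4, 0.3, -0.4]
grip_width: -0.004
grasp_force: 0.0
```

Call:
{"name": "drive_tool", "arguments": {
  "deltas": [
    {"travel": [0,1,0],"twist": [0,0,0]},
    {"travel": [0,1,0],"twist": [0,0,0]},
    {"travel": [0,1,0],"twist": [0,0,0]},
    {"travel": [0,0,0],"twist": [0,0,0]}
  ]
}}

```text
time_s: 42.08
ee_pos: [0.431, 0.2104, 0.3063]
eef_rot: [[0.999, -0.051, -0.001], [-0.051, -0.999, -0.001], [-0.001, 0.001, -1.0]]
ft_force: [0.0, -1.4, -0.3]
grip_width: 0.0
grasp_force: 0.0
```

```bash
python3 - <<'E'
from h import *
o=robot.get_obs(); print(o['ee_pos'])
im,_=grab('top','t15')
m=(im.min(2)>140).astype(np.uint8); m[:,:240]=0; m[:,375:]=0; m[:180]=0; m[275:]=0
cs=max(cv2.findContours(m,0,1)[0],key=cv2.contourArea)
r=cv2.minAreaRect(cs); q=cv2.boxPoints(r); print(r); P=onz('top',q,.139); print(P,P.mean(0))
red=((im[:,:,0]>180)&(im[:,:,1]<90)).astype(np.uint8); c=max(cv2.findContours(red,0,1)[0],key=cv2.contourArea); print('pad',onz('top',c.reshape(-1,2),.064).min(0),onz('top',c.reshape(-1,2),.064).max(0))
d=(im.max(2)<70).astype(np.uint8); n,l,s,ce=cv2.connectedComponentsWithStats(d[190:270,240:380])
for i in range(1,n):
    if 15<s[i,4]<400: print('dark',s[i,4],ce[i]+[240,190],onz('top',[ce[i]+[240,190]],.141)[0])
E
```

```text
[0.431  0.2104 0.3063]
((304.5, 229.0), (48.0, 73.0), 90.0)
[[ 0.5726  0.0237  0.139 ]
 [ 0.5655 -0.233   0.139 ]
 [ 0.3975 -0.2254  0.139 ]
 [ 0.4052  0.0284  0.139 ]] [ 0.4852 -0.1016  0.139 ]
pad [0.9191 0.6104 0.064 ] [1.4507 1.1265 0.064 ]
dark 46 [244.8478 191.6087] [0.6219 0.1036 0.141 ]
dark 19 [301.1579 196.0526] [ 0.6007 -0.0936  0.141 ]
dark 68 [330.4559 196.    ] [ 0.5981 -0.1968  0.141 ]
dark 35 [348.4    197.4286] [ 0.5914 -0.2602  0.141 ]
dark 26 [276.6154 205.3462] [ 0.5703 -0.0064  0.141 ]
dark 16 [305.5 204. ] [ 0.5722 -0.1077  0.141 ]
dark 144 [348.4444 226.5278] [ 0.4888 -0.2553  0.141 ]
dark 22 [284.6818 238.8636] [ 0.4524 -0.0308  0.141 ]
dark 22 [324.9091 239.9091] [ 0.4447 -0.1707  0.141 ]
```

The top view shows the box has been knocked about 15 mm toward +x. It is still on the pad but right at its edge, with stud centres at (.452,-.031) and (.445,-.171). I'm nudging it gently back from behind.

Call:
{"name": "drive_tool", "arguments": {
  "deltas": [
    {"travel": [0.4,-1,0],"twist": [0,0,0]},
    {"travel": [0.6,-1,0],"twist": [0,0,0]},
    {"travel": [0.6,-1,0],"twist": [0,0,0]},
    {"travel": [0.6,-1,0],"twist": [0,0,0]},
    {"travel": [0.6,-1,0],"twist": [0,0,0]}
  ]
}}

```text
time_s: 42.75
ee_pos: [0.5434, 0.0044, 0.3067]
eef_rot: [[0.998, -0.057, -0.0], [-0.057, -0.998, -0.003], [-0.0, 0.003, -1.0]]
ft_force: [0.8, 0.3, 0.9]
grip_width: -0.001
grasp_force: 0.0
```

Call:
{"name": "drive_tool", "arguments": {
  "deltas": [
    {"travel": [0.6,-1,0],"twist": [0,0,0]},
    {"travel": [0.6,-1,0],"twist": [0,0,0]},
    {"travel": [0.6,-0.9,0],"twist": [0,0,0]},
    {"travel": [0,0,0],"twist": [0,0,0]},
    {"travel": [0,0,0],"twist": [0,0,0]}
  ]
}}

```text
time_s: 43.38
ee_pos: [0.6144, -0.1089, 0.3065]
eef_rot: [[0.998, -0.056, -0.001], [-0.056, -0.998, -0.002], [-0.001, 0.002, -1.0]]
ft_force: [0.5, 0.2, 0.3]
grip_width: 0.003
grasp_force: 0.0
```

Call:
{"name": "drive_tool", "arguments": {
  "deltas": [
    {"travel": [0,0,-1],"twist": [0,0,0]},
    {"travel": [0,0,-1],"twist": [0,0,0]},
    {"travel": [0,0,-1],"twist": [0,0,0]},
    {"travel": [0,0,-1],"twist": [0,0,0]},
    {"travel": [0,0,0],"twist": [0,0,0]}
  ]
}}

```text
time_s: 44.0
ee_pos: [0.6124, -0.1068, 0.1446]
eef_rot: [[0.999, -0.053, -0.006], [-0.053, -0.999, -0.001], [-0.006, 0.001, -1.0]]
ft_force: [-0.9, 0.1, 0.7]
grip_width: -0.001
grasp_force: 0.0
```

Call:
{"name": "drive_tool", "arguments": {
  "deltas": [
    {"travel": [0,0,-0.6],"twist": [0,0,0]},
    {"travel": [0,0,-0.6],"twist": [0,0,0]},
    {"travel": [-0.3,0,0],"twist": [0,0,0]},
    {"travel": [-0.25,0,0],"twist": [0,0,0]},
    {"travel": [0,0,0],"twist": [0,0,0]}
  ]
}}

```text
time_s: 44.62
ee_pos: [0.593, -0.108, 0.1008]
eef_rot: [[0.998, -0.055, 0.002], [-0.055, -0.998, -0.002], [0.002, 0.002, -1.0]]
ft_force: [0.6, 0.6, 0.1]
grip_width: -0.004
grasp_force: 0.0
```

Call:
{"name": "drive_tool", "arguments": {
  "deltas": [
    {"travel": [-0.12,0,0],"twist": [0,0,0]},
    {"travel": [-0.12,0,0],"twist": [0,0,0]},
    {"travel": [-0.1,0,0],"twist": [0,0,0]},
    {"travel": [0,0,0],"twist": [0,0,0]}
  ]
}}

```text
time_s: 45.12
ee_pos: [0.5792, -0.1078, 0.099]
eef_rot: [[0.999, -0.055, -0.0], [-0.055, -0.999, -0.002], [-0.0, 0.002, -1.0]]
ft_force: [0.1, 0.2, 1.0]
grip_width: 0.0
grasp_force: 0.0
```

Call:
{"name": "drive_tool", "arguments": {
  "deltas": [
    {"travel": [-0.12,0,0],"twist": [0,0,0]},
    {"travel": [-0.12,0,0],"twist": [0,0,0]},
    {"travel": [0,0,0],"twist": [0,0,0]}
  ]
}}

```text
time_s: 45.5
ee_pos: [0.5695, -0.1078, 0.0989]
eef_rot: [[0.999, -0.055, -0.0], [-0.055, -0.998, -0.002], [-0.0, 0.002, -1.0]]
ft_force: [0.3, -0.2, -0.8]
grip_width: 0.001
grasp_force: 0.0
```

Call:
{"name": "drive_tool", "arguments": {
  "deltas": [
    {"travel": [-0.12,0,0],"twist": [0,0,0]},
    {"travel": [-0.12,0,0],"twist": [0,0,0]},
    {"travel": [-0.12,0,0],"twist": [0,0,0]},
    {"travel": [0,0,0],"twist": [0,0,0]}
  ]
}}

```text
time_s: 46.0
ee_pos: [0.5588, -0.1077, 0.1]
eef_rot: [[0.999, -0.054, 0.007], [-0.054, -0.999, -0.002], [0.007, 0.001, -1.0]]
ft_force: [11.4, -0.1, -6.6]
grip_width: 0.002
grasp_force: 5.5
```

Call:
{"name": "drive_tool", "arguments": {
  "deltas": [
    {"travel": [-0.12,0,0],"twist": [0,0,0]},
    {"travel": [-0.12,0,0],"twist": [0,0,0]},
    {"travel": [-0.05,0,0],"twist": [0,0,0]},
    {"travel": [0,0,0],"twist": [0,0,0]}
  ]
}}

```text
time_s: 46.5
ee_pos: [0.5476, -0.1077, 0.1]
eef_rot: [[0.998, -0.054, 0.007], [-0.054, -0.999, -0.002], [0.007, 0.001, -1.0]]
ft_force: [12.1, -0.7, -5.5]
grip_width: 0.002
grasp_force: 5.8
```

Call:
{"name": "drive_tool", "arguments": {
  "deltas": [
    {"travel": [0.5,0,0],"twist": [0,0,0]},
    {"travel": [0.8,0,0],"twist": [0,0,0]},
    {"travel": [0,0,1],"twist": [0,0,0]},
    {"travel": [0,0,1],"twist": [0,0,0]},
    {"travel": [0,0,1],"twist": [0,0,0]}
  ]
}}

```text
time_s: 47.12
ee_pos: [0.5956, -0.1077, 0.2201]
eef_rot: [[0.999, -0.055, -0.0], [-0.055, -0.999, -0.002], [-0.0, 0.002, -1.0]]
ft_force: [0.2, 0.2, 0.6]
grip_width: 0.001
grasp_force: 0.0
```

Call:
{"name": "drive_tool", "arguments": {
  "deltas": [
    {"travel": [0,0,1],"twist": [0,0,0]},
    {"travel": [-0.5,1,1],"twist": [0,0,0]},
    {"travel": [-0.5,1,0],"twist": [0,0,0]},
    {"travel": [-0.5,1,0],"twist": [0,0,0]},
    {"travel": [-0.5,1,0],"twist": [0,0,0]}
  ]
}}

```text
time_s: 47.75
ee_pos: [0.5149, 0.0534, 0.2991]
eef_rot: [[0.999, -0.055, 0.0], [-0.055, -0.999, -0.002], [0.0, 0.002, -1.0]]
ft_force: [0.7, 0.6, 0.0]
grip_width: 0.003
grasp_force: 0.0
```

Call:
{"name": "drive_tool", "arguments": {
  "deltas": [
    {"travel": [-0.5,1,0],"twist": [0,0,0]},
    {"travel": [-0.5,1,0],"twist": [0,0,0]},
    {"travel": [-0.5,1,0],"twist": [0,0,0]},
    {"travel": [0,0,0],"twist": [0,0,0]}
  ]
}}

```text
time_s: 48.25
ee_pos: [0.4539, 0.1757, 0.2992]
eef_rot: [[0.999, -0.048, -0.0], [-0.048, -0.999, -0.0], [-0.0, 0.0, -1.0]]
ft_force: [1.0, -0.4, 0.5]
grip_width: -0.002
grasp_force: 0.0
```

```bash
python3 - <<'E'
from h import *
o=robot.get_obs(); print(o['ee_pos'])
im,_=grab('top','t16'); im0=cv2.imread('pics/top0.png')[:,:,::-1]
m=(im.min(2)>140).astype(np.uint8); m[:,:240]=0; m[:,375:]=0; m[:180]=0; m[275:]=0
cs=max(cv2.findContours(m,0,1)[0],key=cv2.contourArea)
r=cv2.minAreaRect(cs); P=onz('top',cv2.boxPoints(r),.139); print(r,P.mean(0))
d=(im.max(2)<70).astype(np.uint8); n,l,s,ce=cv2.connectedComponentsWithStats(d[190:270,240:380])
for i in range(1,n):
    if 15<s[i,4]<60: print('dark',s[i,4],onz('top',[ce[i]+[240,190]],.141)[0])
# bystander changes: glue, pump, tape patches
for nme,(x,y) in dict(glue=(292,172),pump=(358,172),tape=(378,246)).items():
    a=im0[y-18:y+18,x-18:x+18].astype(int); b=im[y-18:y+18,x-18:x+18].astype(int); print(nme,abs(a-b).mean())
E
```

```text
[0.4539 0.1757 0.2992]
((304.9014587402344, 235.15316772460938), (73.08931732177734, 44.97804260253906), 1.7899105548858643) [ 0.4636 -0.1022  0.139 ]
dark 56 [0.6207 0.1027 0.141 ]
dark 22 [ 0.5727 -0.098   0.141 ]
dark 17 [0.5721 0.0167 0.141 ]
dark 24 [ 0.4377 -0.0303  0.141 ]
dark 23 [ 0.4285 -0.1698  0.141 ]
dark 48 [0.3706 0.1157 0.141 ]
glue 3.680298353909465
pump 3.039866255144033
tape 6.088477366255144
```

```bash
python3 -c "
from h import *
print(robot.job_done())"
```

```text
the job is handed in; nothing more can be done
None
```

I handed the job in: both pump cores present lie flat in the box on the red pad, the empty bin is swung back and pressed to its stop, and the lid is shut with both catches pressed to their stops. The box got knocked about 15 mm toward the pad's edge, so I nudged it back afterwards. I saw no sign that the glue, tape or pump were disturbed.

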